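# Sort the washroom things back into caddy, refill crate and shoe box

## Task

Clear the mixed handful on the basin deck into the places where each kind belongs: the pump bottle whose pump head stands up is the one in use and goes into the empty middle well of the teal caddy; the two whose heads are still locked down are spares and stand in the grey refill crate, one to a cell; the nail clipper lies flat in the shallow end bay of the caddy, and the shoe brush goes bristles down into the long bay of the wooden shoe box. Do not tip any bottle over on the way, and leave the glass tumbler and the cream jar standing where they are.

Things in the scene. Friction and masses are not known exactly. Their poses are not given: they have to be found in the camera images.
- pump_up: Green pump bottle in use, head UP, 0.19 kg. Body 50 mm across, 88 high; white collar 34 across, 100 to 122 mm above base; then 22 mm of thin stem; head 28 across at 144 to 156; nozzle to 32 mm from the axis. The head is sprung: sinks up to 22 mm under 5 to 14 N. Origin: centre of underside, z up, x along nozzle. Loose, upright. Grip the collar, fingers closing along its y to miss the nozzle.
- spare_a: Spare green pump bottle, head LOCKED DOWN, 0.2 kg. Body and collar as pump_up (50 mm across, 88 high; collar 34 across, 100 to 122 mm above base), but no stem shows: head 28 across sits on the collar, 122 to 134, rigid; nozzle to 32 mm from the axis. Origin: centre of underside, z up, x along nozzle. Loose, upright. Grip the collar, fingers closing along y.
- spare_b: Second spare pump bottle, head locked down; the same in every way as spare_a, and interchangeable with it.
- clipper: Steel nail clipper lying flat and loose: 76 mm long (x), 14 wide (y; 17 at the jaw, the +x end), 14 high with its lever folded on top, 0.045 kg. Origin: centre of underside, z up. Grip across its width.
- shoe_brush: Shoe brush lying loose, bristles down, 0.12 kg: wooden back 140 mm long (x), 42 wide (y), 23 to 42 mm above the bristle tips (full width up to about 33), on a dark stiff bristle block 128 by 36 mm, 24 high. Origin: centre of underside, z up (at the bristle tips). Grip across the wooden back.
- caddy: Narrow teal caddy, fixed, 80 (x) by 242 (y) mm, walls 4 thick, 45 high. Origin: centre of underside, z up. Along y: at y -86 a fixed cup with scrubber and comb (to 125 high); empty bottle well 72 by 72, centre x 0, y -15, floor 4 above deck; shallow clipper bay 72 (x) by 92 (y), centre x 0, y +71, floor 20 above deck.
- crate: Grey plastic refill crate, fixed, 80 (x) by 156 (y) mm, walls and divider 4 thick, 45 high, floor 4 above deck. Origin: centre of underside, z up. Two empty bottle cells, each 72 by 72 mm, centred at x 0, y -38 and x 0, y +38.
- shoe_box: Wooden shoe-care box, fixed. Origin: on the underside, below the centre of its long empty bay, z up. Bay 88 (x) by 164 (y) mm inside, walls 6 thick, 30 high, floor 6 above deck; the brush lies in it along y. Beyond its +x wall (to x +110) a narrow pocket holds two polish tins and a dauber, all fixed, up to 32 high.
- tumbler: Clear glass tumbler, to be left alone: 58 mm across, 85 high, standing loose on the deck. Origin: centre of underside, z up.
- cream_jar: Low white cream jar with aluminium lid, to be left alone: 50 mm across, 40 high, standing loose on the deck. Origin: centre of underside, z up.

How it is judged:
At the end, for the whole second after the job is handed in: Head-up bottle on the floor of the caddy's middle well, locked-down bottles in the crate, one per cell, all upright (7 deg); clipper flat (14 deg) on the floor of the caddy's shallow bay; brush bristles down (8 deg) in the shoe box's long bay; tumbler and jar standing; all at rest (x of pump_up in the frame of caddy between -0.018 and 0.018 m and y of pump_up in the frame of caddy between -0.033 and 0.003 m and z of pump_up in the frame of caddy between -0.002 and 0.012 m and angle between each of pump_up, spare_a, spare_b's own z axis and vertical below 0.12 rad and linear speed of each of pump_up, spare_a, spare_b, clipper, shoe_brush below 0.02 m/s and angular speed of each of pump_up, spare_a, spare_b, clipper, shoe_brush below 0.2 rad/s and x of spare_a in the frame of crate between -0.018 and 0.018 m and y of spare_a in the frame of crate between -0.058 and 0.058 m and z of spare_a in the frame of crate between -0.002 and 0.012 m and x of spare_b in the frame of crate between -0.018 and 0.018 m and y of spare_b in the frame of crate between -0.058 and 0.058 m and z of spare_b in the frame of crate between -0.002 and 0.012 m and x of clipper in the frame of caddy between -0.036 and 0.036 m and y of clipper in the frame of caddy between 0.025 and 0.117 m and z of clipper in the frame of caddy between 0.014 and 0.028 m and angle between clipper's own z axis and vertical below 0.25 rad and x of shoe_brush in the frame of shoe_box between -0.032 and 0.032 m and y of shoe_brush in the frame of shoe_box between -0.02 and 0.02 m and z of shoe_brush in the frame of shoe_box between -0.002 and 0.014 m and angle between shoe_brush's own z axis and vertical below 0.15 rad and angle between each of tumbler, cream_jar's own z axis and vertical below 0.1 rad); the robot touches nothing.
It fails at once if a pump bottle is tipped over (more than 45 degrees) (angle between any of pump_up, spare_a, spare_b's own z axis and vertical above 0.785 rad).
It fails at once if the tumbler or the cream jar is pushed more than 30 mm from its place or knocked over (distance of any of tumbler, cream_jar from where it was at the start of the episode above 0.03 m or angle between any of tumbler, cream_jar's own z axis and vertical above 0.5 rad).
It also fails if it takes over 120 s, if anything falls off the work surface, if the arm or the gripper's body presses on something with over 40 N, if the wrist force passes 120 N, or if a joint passes its speed limit or range.

## Robot

A 7-joint arm with a two-finger parallel gripper is mounted at the origin on the work surface. World frame = base frame: x ahead of the robot, y to its left, z up, the work surface at z = 0. Lengths are in m, angles in rad, forces in N, time in s.
With the tool pointing down it reaches from about 0.4 to 0.75 m from the base axis. Payload 19.5 kg.
Tool frame: the origin (TCP) lies at the very end of the fingers, on their centre line; the grasp point (between the pads) lies 19 mm behind it (env.grasp_offset is the distance from the TCP to the grasp point, in m); y points along the fingers, z is the direction in which the jaws open and shut, and the axes are right-handed (so a half turn about y gives the same grasp; the last joint's range is limited). The gripper opens to 85 mm and grips with 20 to 120 N. Pads are 22 mm wide; open, the fingers measure 114 mm over their backs; the gripper's body (76 mm by 85 mm) begins 54 mm behind the grasp point. The pads swing forward as they close: fully open they stand 13 mm farther back than shut.
Start: joints at [-1.357, 0.707, -0.028, 1.485, 0.022, 0.951, -0.075], TCP at [0.145, 0.556, 0.195] pointing down, gripper open.
Joint ranges: [-2.71, 2.71], [-0.32, 2.16], [-1.57, 1.52], [0, 2.45], [-1.46, 4.6], [0, 2.02], [-2.83, 2.83]. Speed limits (rad/s): [1.89, 1.89, 2.57, 2.57, 3.01, 3.01, 3.01].

## Interface

Orientations are given as a unit quaternion [w, x, y, z].
In Python, from plant import env gives the robot as it stands.
- The arm moves only by the shell command python3 -m inch 'ROWS'. ROWS is JSON, a list that holds one entry, the list of rows, each a list of 7 numbers: the shift along the tool's x, y, z in units of 40 mm (1.0 is 40 mm), then the turn, a rotation vector about the tool's x, y, z in units of 6 degrees (1.0 is 6 degrees), then the opening, from -1 (shut) to 1 (fully open). A call has 1 to 20 rows; each row shifts and turns the commanded pose from where the row before left it, along the tool's axes as they then stand; what a row does not reach is not made up. A row lasts 1/12 s, in which the tool goes at most 41.7 mm and 7.16 degrees, less where a joint would pass 70% of its speed; a pose out of reach is approached as far as the arm can. A call is refused whole if a number of a shift passes 1 or a number of a turn 1, either way. A call with a gripper value outside its range is refused whole. The fingers move at their own pace and stop on an object; the grip force is fixed at half the most. Time passes only in rows, so rows that do not move let the fingers close. It gives the time, the measured TCP pose, the force and the opening at its end, in the units of the state.
- env.observe(): the state, without advancing time (a new reading comes with each control period).
- env.grab_frame(name): name is "scene" or "top" or "wrist"; returns (picture, depth): 384x512x3 uint8, red, green, blue; 384x512 float32, m along the optical axis (not along the pixel's ray), 0 where there is no reading.
- env.get_calibration(name): a dict with "fovy" (degrees; the focal length in pixels is half the picture's height over the tangent of half this angle, whatever the lens; pixels are square), "cx", "cy" (the principal point, pixels), "R" (3x3) and "t" (3): a world point X has camera coordinates R X + t; the wrist camera has in their place "T_tool_cam" (4x4, takes a point from camera to tool coordinates, whose origin is the TCP and whose axes are the tool frame's). Camera axes: x right, y down, z forward; pixel columns grow to the right and rows downward; lengths in m; the calibration is good to about 2 mm. A picture is of the moment at which its call begins: read the wrist's pose just before it. get_calibration takes no time and is no camera call.
- env.hand_in(): hands the job in, once; it reports no verdict.
Trained networks look in the newest picture that a camera, given by its name, has taken for a name from the list of things; names that differ only in an ending like _2 or _b are one class to them, and where a whole thing is asked for, a point or a joint stands for the part that bears it (a point fixed in the world has none). Each returns a list of dicts, best first, with "score" (0 to 1); they miss things now and then, are a little off and sometimes report something else, mostly with a low value. They report only what shows in the picture. A call takes as long as a camera call.
- env.recognise(camera, query): "extent" ([left, top, width, height] in pixels, round what is visible of it).
- env.silhouettes(camera, query): "region" (384x512 bool, what is visible of it) and "extent" ([left, top, width, height] in pixels, round what is visible of it).
- env.mark_of(camera, query): "xy" ([column, row] in pixels: a listed point, or the origin of a listed thing).
The state is a dict: "time": time; "joint_positions": joint angles; "qd": joint speeds; "tau": joint torques, N m; "tcp_pos": TCP position; "orientation": TCP orientation; "contact_force": force on the tool from outside, world axes, zero at the start; "torque": the same for the moment, N m; "width": finger opening in m.
Only numpy, scipy, OpenCV 4.12 (cv2) and the standard library are available. Lean on these libraries where they do the work, as an engineer would, in place of code of your own. Each camera call takes 0.05 s, during which the arm holds its last target.

## Working session

There is one attempt and no reset: what is moved stays moved. The work goes in short steps, Python scripts to look and compute and a shell command to move; the robot and the scene stay as the last step left them, time stands still between calls to the robot, and variables do not carry over. Pictures are saved under pics/ and viewed, and the job is handed in when it is done.

```bash
ls; mkdir -p pics
cat > h.py <<'E'
import numpy as np,cv2
from plant import env
def snap(n,f):
    p,d=env.grab_frame(n); cv2.imwrite('pics/'+f,p[:,:,::-1]); return p,d
def world(n,d,u,v,z=None):
    c=env.get_calibration(n); f=192/np.tan(np.radians(c['fovy'])/2)
    R=np.array(c['R']);t=np.array(c['t'])
    r=np.array([(u-c['cx'])/f,(v-c['cy'])/f,1.])
    if z is None: return R.T@(r*d-t)
    o=-R.T@t; w=R.T@r; return o+w*(z-o[2])/w[2]
E
python3 - <<'E'
from h import *
o=env.observe(); print({k:np.round(v,3) for k,v in o.items()}, env.grasp_offset)
for n in('scene','top','wrist'):
    p,d=snap(n,n+'0.png'); np.save(n+'d.npy',d); print(n,env.get_calibration(n))
E
```

```text
pics
{'time': np.float64(0.0), 'joint_positions': array([-1.357,  0.707, -0.028,  1.485,  0.022,  0.951, -0.075]), 'qd': array([-0.   ,  0.002,  0.001, -0.   , -0.001, -0.   , -0.001]), 'tau': array([ 1.0000e-03, -8.8322e+01,  1.2360e+00, -2.3618e+01,  1.7000e-02,
        7.0000e-03, -0.0000e+00]), 'tcp_pos': array([0.145, 0.556, 0.195]), 'orientation': array([-0.701,  0.702, -0.09 ,  0.09 ]), 'contact_force': array([0.18 , 0.481, 1.075]), 'torque': array([0.061, 0.031, 0.008]), 'width': np.float64(0.085)} 0.0187
scene {'fovy': 53.57844235557135, 'cx': 255.65230313408847, 'cy': 194.6884841977292, 'R': array([[-0.6947897 ,  0.71920905, -0.00236987],
       [ 0.51185624,  0.492157  , -0.70411978],
       [-0.50524297, -0.49042821, -0.71007726]]), 't': array([ 0.36621148, -0.2267739 ,  1.23019399])}
top {'fovy': 43.88625786770601, 'cx': 251.46474182628523, 'cy': 184.47961261819006, 'R': array([[ 0.02193341, -0.99974234, -0.0058457 ],
       [-0.99677403, -0.02141601, -0.07734908],
       [ 0.07720396,  0.00752337, -0.99698693]]), 't': array([-0.00563026,  0.53751057,  1.14762837])}
wrist {'fovy': 71.07009348589935, 'cx': 257.9802745697335, 'cy': 187.61042926712148, 'T_tool_cam': array([[-8.41776443e-04,  9.55013897e-01,  2.96559856e-01,
        -7.73197720e-02],
       [ 9.13180989e-04, -2.96559104e-01,  9.55014065e-01,
        -1.78032438e-01],
       [ 9.99999229e-01,  1.07472117e-03, -6.22464067e-04,
         9.76728326e-05],
       [ 0.00000000e+00,  0.00000000e+00,  0.00000000e+00,
         1.00000000e+00]])}
```

View pics/scene0.png

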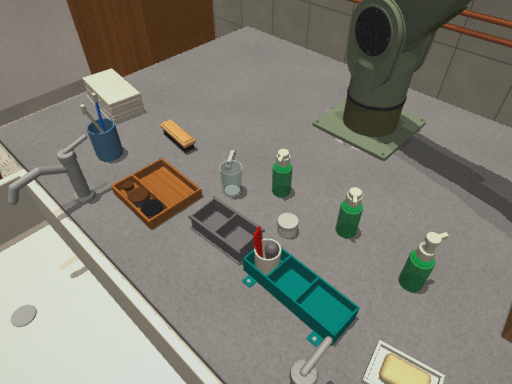

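View pics/top0.png

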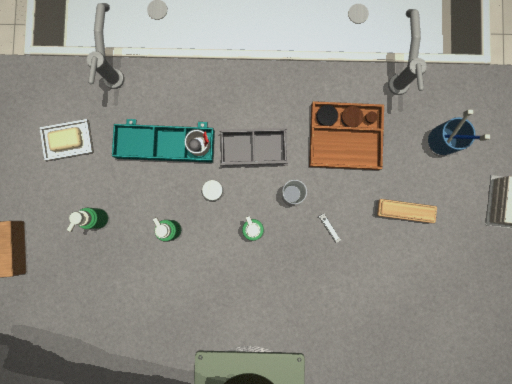

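The scene picture shows the head-up bottle at (418,262), with the spares at (350,213) and (283,173). In the top view they are at (85,218), (165,230) and (253,229). The clipper is at (330,228), the brush (407,211), tumbler (292,193), jar (212,190), caddy (163,142), crate (253,148) and shoe box (346,136).

Run:
```python
from h import *
p,d=snap('top','top1.png')
print('deck',world('top',d[300,256],256,300))
for q in 'pump_up spare_a clipper shoe_brush caddy crate shoe_box tumbler cream_jar'.split():
    m=env.mark_of('top',q); s=env.silhouettes('top',q)
    print(q,[(np.round(x['xy'],1),round(x['score'],2),np.round(world('top',0,*x['xy'],z=0),3)) for x in m[:4]])
    for x in s[:3]:
        if x['score']<.3: continue
        v,u=np.nonzero(x['region']); pts=np.array([world('top',d[b,a],a,b) for a,b in zip(u,v)])
        rect=cv2.minAreaRect((pts[:,:2]*1000).astype(np.float32))
        print('   sil',round(x['score'],2),x['extent'],'mean',pts.mean(0).round(3),'zmax',np.percentile(pts[:,2],[5,50,98]).round(3),'rect',np.round(rect[0],1),np.round(rect[1],1),round(rect[2],1))
```

```text
deck [ 0.25589704 -0.0111228   0.00165079]
pump_up [(array([ 98.9, 219. ]), 0.61, array([0.445, 0.384, 0.   ]))]
   sil 0.68 [219.0, 124.3, 70.5, 44.4] mean [0.629 0.004 0.023] zmax [0.    0.005 0.048] rect [ 5.606e+02 -3.000e-01] [226.5 166. ] 3.2Traceback (most recent call last):
  File "<stdin>", line 9, in <module>
  File "h.py", line 6, in world
    c=env.get_calibration(n); f=192/np.tan(np.radians(c['fovy'])/2)
ValueError: time passes only in moves, steps and waits
```

```bash
python3 -c "
import cv2
i=cv2.imread('pics/top0.png');
cv2.imwrite('pics/z1.png',cv2.resize(i[100:250,30:270],(800,500),interpolation=cv2.INTER_CUBIC))
cv2.imwrite('pics/z2.png',cv2.resize(i[90:255,210:450],(800,550),interpolation=cv2.INTER_CUBIC))"
```

```text
(no output)
```

View pics/z1.png

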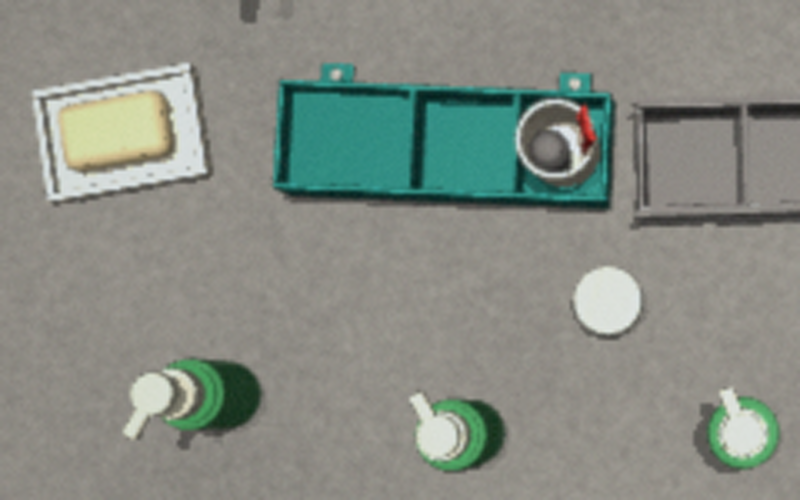

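View pics/z2.png

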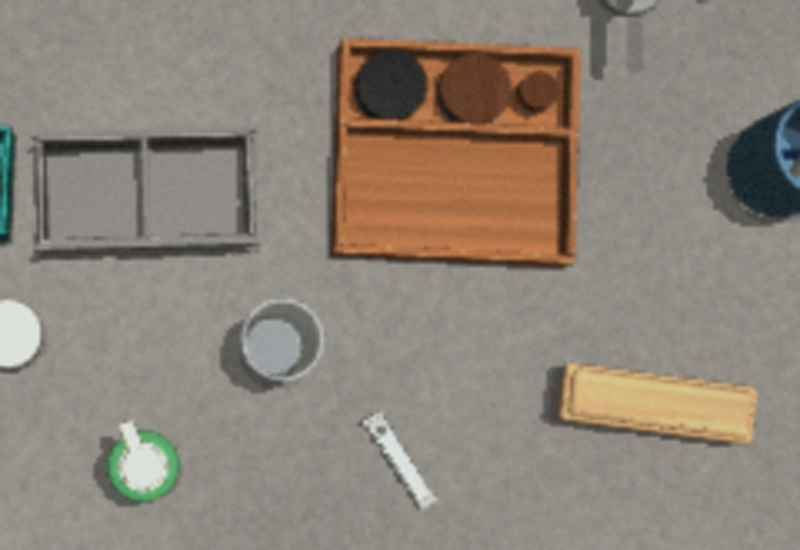

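The zoomed views confirm the layout. The jaw end of the clipper points up-left, and the brush lies roughly along y. The caddy's clipper bay is at the left (+y) and its cup at the right. Calibration calls seem to be limited, so I'll cache them.

```bash
cat > h.py <<'E'
import numpy as np,cv2,os,pickle
from plant import env
if os.path.exists('cal.pkl'): CAL=pickle.load(open('cal.pkl','rb'))
else:
    CAL={n:env.get_calibration(n) for n in('scene','top','wrist')}; pickle.dump(CAL,open('cal.pkl','wb'))
def snap(n,f):
    p,d=env.grab_frame(n); cv2.imwrite('pics/'+f,p[:,:,::-1]); return p,d
def ray(n,u,v):
    c=CAL[n]; f=192/np.tan(np.radians(c['fovy'])/2)
    return np.stack([(np.asarray(u)-c['cx'])/f,(np.asarray(v)-c['cy'])/f,np.ones_like(np.asarray(u,float))],-1)
def ext(n,o=None):
    c=CAL[n]
    if n=='wrist':
        from scipy.spatial.transform import Rotation as Q
        T=np.array(c['T_tool_cam']); w,x,y,z=o['orientation']; Rt=Q.from_quat([x,y,z,w]).as_matrix()
        return Rt@T[:3,:3], Rt@T[:3,3]+o['tcp_pos']
    R=np.array(c['R']); return R.T,-R.T@np.array(c['t'])
def pts(n,d,u,v,o=None):
    A,b=ext(n,o); return (ray(n,u,v)*np.asarray(d)[...,None])@A.T+b
def atz(n,u,v,z,o=None):
    A,b=ext(n,o); w=ray(n,u,v)@A.T; return b+w*((z-b[2])/w[...,2])[...,None]
E
python3 - <<'E'
from h import *
p,d=snap('top','top1.png')
for q in 'pump_up spare_a clipper shoe_brush caddy crate shoe_box tumbler cream_jar'.split():
    try:
        m=env.mark_of('top',q); s=env.silhouettes('top',q)
    except Exception as e: print(q,e); continue
    print(q,[(np.round(x['xy'],1),round(x['score'],2),np.round(atz('top',*x['xy'],0.),3)) for x in m[:4]])
    for x in s[:3]:
        if x['score']<.3: continue
        v,u=np.nonzero(x['region']); P=pts('top',d[v,u],u,v)
        zz=np.percentile(P[:,2],[5,50,98]); T=P[P[:,2]>zz[2]-.012]
        rect=cv2.minAreaRect((T[:,:2]*1000).astype(np.float32))
        print('   sil',round(x['score'],2),np.round(x['extent']),'z',zz.round(3),'top rect',np.round(rect[0],1),np.round(rect[1],1),round(rect[2],1))
E
```

```text
pump_up [(array([ 96.5, 219.4]), 0.79, array([0.444, 0.389, 0.   ]))]
   sil 0.74 [ 68. 209.  40.  22.] z [0.019 0.094 0.158] top rect [440.5 390.2] [26.  44.9] 47.4
spare_a [(array([169.5, 230.2]), 0.86, array([0.421, 0.207, 0.   ]))]
   sil 0.91 [245. 214.  20.  26.] z [0.085 0.121 0.137] top rect [437.3   2. ] [43.8 26.6] 1.0
clipper [(array([326.6, 227.2]), 0.54, array([ 0.437, -0.182,  0.   ])), (array([255.3, 147.2]), 0.18, array([ 0.633, -0.001,  0.   ]))]
   sil 0.52 [319. 213.  25.  29.] z [0.001 0.012 0.017] top rect [ 452.3 -114. ] [214.8  59.2] 77.2
shoe_brush [(array([403.1, 211.6]), 0.68, array([ 0.48 , -0.371,  0.   ]))]
   sil 0.73 [382. 198.  53.  24.] z [0.034 0.04  0.046] top rect [ 478.9 -220.9] [ 54.9 437.5] 1.1
caddy [(array([163.8, 144.9]), 0.82, array([0.634, 0.229, 0.   ]))]
   sil 0.97 [108. 118. 110.  49.] z [0.002 0.021 0.083] top rect [560.1  67.5] [260.1  55. ] 43.8
crate [(array([254.4, 149.7]), 0.73, array([0.627, 0.001, 0.   ]))]
   sil 0.89 [220. 128.  67.  38.] z [0.    0.005 0.048] top rect [560.    0.6] [225.4 162.4] 3.0
shoe_box [(array([345.1, 145.5]), 0.61, array([ 0.642, -0.226,  0.   ]))]
   sil 0.57 [308.  99.  74.  70.] z [0.003 0.009 0.033] top rect [ 628.5 -142.2] [217.2 402.5] 24.1
   sil 0.49 [110. 121. 105.  42.] z [0.002 0.021 0.083] top rect [559.8  67.2] [259.3  55. ] 43.8
tumbler [(array([290.6, 196.2]), 0.57, array([ 0.512, -0.092,  0.   ]))]
   sil 0.87 [283. 182.  24.  23.] z [0.001 0.021 0.087] top rect [501.4 -55.1] [ 56.2 139.8] 24.1
cream_jar [(array([214.3, 195.9]), 0.87, array([0.509, 0.098, 0.   ]))]
   sil 0.58 [203. 184.  19.  13.] z [0.036 0.04  0.045] top rect [485.8  63. ] [148.2  46. ] 46.3
```

Run:
```python
from h import *
p,d=snap('top','top2.png'); 
v,u=np.mgrid[0:384,0:512]; P=pts('top',d,u,v); P[d==0]=np.nan
def box(l,t,r,b,zlo,zhi,name):
    q=P[t:b,l:r].reshape(-1,3); q=q[(q[:,2]>zlo)&(q[:,2]<zhi)]
    r_=cv2.minAreaRect((q[:,:2]*1000).astype(np.float32))
    c=cv2.PCACompute2(q[:,:2].copy(),None)
    print(name,len(q),'mean',q.mean(0).round(4),'rect',np.round(r_[0],1),np.round(r_[1],1),round(r_[2],1),'corners',cv2.boxPoints(r_).round().tolist(),'pca',np.degrees(np.arctan2(c[1][0,1],c[1][0,0])).round(1))
box(60,200,115,235,.140,.165,'up head'); box(60,200,115,235,.09,.127,'up collar');box(60,200,115,235,.08,.093,'up shoulder')
box(150,210,185,245,.115,.145,'s1 head');box(150,210,185,245,.075,.096,'s1 body')
box(240,210,270,245,.115,.145,'s2 head');box(240,210,270,245,.075,.096,'s2 body')
box(315,210,345,245,.006,.03,'clip'); box(375,195,440,225,.025,.06,'brush')
box(110,122,186,165,.038,.052,'caddy rim'); box(219,125,289,170,.036,.06,'crate rim'); box(306,128,387,172,.022,.045,'shoebox bay rim')
box(306,98,387,172,.022,.045,'shoebox all')
box(280,180,308,208,.07,.1,'tumbler'); box(200,178,225,203,.03,.05,'jar')
```

```text
up head 186 mean [0.4421 0.3857 0.1556] rect [438.4 386. ] [28.3 43.3] 84.0 corners [[415.0, 374.0], [458.0, 370.0], [461.0, 398.0], [418.0, 402.0]] pca -28.6
up collar 204 mean [0.4466 0.3754 0.1092] rect [445.7 379.1] [43.5 31.2] 1.4 corners [[424.0, 394.0], [424.0, 363.0], [468.0, 364.0], [467.0, 395.0]] pca -2.4
up shoulder 143 mean [0.4466 0.3734 0.0883] rect [447.2 378.9] [46.8 40. ] 3.7 corners [[423.0, 397.0], [425.0, 357.0], [472.0, 360.0], [469.0, 400.0]] pca -2.7
s1 head 222 mean [0.4266 0.2025 0.1308] rect [426.8 207.4] [46.1 32.7] 55.0 corners [[400.0, 198.0], [427.0, 179.0], [453.0, 217.0], [427.0, 236.0]] pca 32.3
s1 body 163 mean [0.4229 0.1929 0.0884] rect [423.2 201.2] [45.9 47.8] 1.3 corners [[400.0, 225.0], [401.0, 177.0], [447.0, 178.0], [446.0, 226.0]] pca -2.2
s2 head 210 mean [0.4326 0.0021 0.1308] rect [4.356e+02 3.000e-01] [33.3 45.7] 86.4 corners [[412.0, -15.0], [457.0, -18.0], [459.0, 15.0], [414.0, 18.0]] pca 22.8
s2 body 170 mean [4.282e-01 2.000e-04 8.900e-02] rect [428.7   0.6] [47.6 48.6] 22.9 corners [[397.0, 14.0], [416.0, -31.0], [460.0, -13.0], [
[... 641 characters left out ...]
0, -75.0], [669.0, 87.0]] pca 92.2
shoebox bay rim 545 mean [ 0.6278 -0.2328  0.029 ] rect [ 634.2 -224.6] [177.4 100.1] 88.9 corners [[582.0, -312.0], [682.0, -314.0], [686.0, -137.0], [586.0, -135.0]] pca 95.5
shoebox all 1804 mean [ 0.6885 -0.2224  0.0291] rect [ 664.6 -225.3] [177.1 161. ] 88.7 corners [[582.0, -312.0], [743.0, -316.0], [747.0, -139.0], [586.0, -135.0]] pca 78.4
tumbler 126 mean [ 0.5202 -0.0971  0.0826] rect [518.5 -93.3] [53.6 55.7] 1.6 corners [[491.0, -66.0], [493.0, -122.0], [546.0, -120.0], [544.0, -65.0]] pca 105.1
jar 334 mean [0.5211 0.1007 0.0399] rect [520.7 100.7] [48.4 47.8] 47.5 corners [[487.0, 99.0], [522.0, 67.0], [555.0, 102.0], [519.0, 135.0]] pca 72.5
```

Run:
```python
from h import *
from scipy.optimize import least_squares
p,d=snap('top','top3.png')
v,u=np.mgrid[0:384,0:512]; P=pts('top',d,u,v); P[d==0]=np.nan
def fit(l,t,r,b,zlo,zhi,x0,lines,name):
    q=P[t:b,l:r].reshape(-1,3); q=q[(q[:,2]>zlo)&(q[:,2]<zhi)][:,:2]
    def res(s):
        c,sn=np.cos(s[2]),np.sin(s[2]); e=q-s[:2]; X=e[:,0]*c+e[:,1]*sn; Y=-e[:,0]*sn+e[:,1]*c
        D=[]
        for x1,y1,x2,y2 in lines:
            a=np.array([x1,y1]);w=np.array([x2,y2])-a;L=w@w
            E=np.stack([X,Y],-1)-a; tt=np.clip(E@w/L,0,1); D.append(np.linalg.norm(E-tt[:,None]*w,axis=1))
        return np.maximum(np.min(D,0)-.0015,0)
    s=least_squares(res,x0,loss='soft_l1',f_scale=.002)
    print(name,s.x[:2].round(4),np.degrees(s.x[2]).round(2),'rms',np.sqrt((res(s.x)**2).mean()).round(4),len(q))
rect=lambda a,b,c,e:[(a,b,c,b),(c,b,c,e),(c,e,a,e),(a,e,a,b)]
fit(106,115,222,170,.040,.050,[.634,.22,-.03],rect(-.038,-.119,.038,.119)+[(-.038,.023,.038,.023),(-.038,-.053,.038,-.053)],'caddy')
fit(217,122,291,172,.039,.052,[.628,.003,.04],rect(-.038,-.076,.038,.076)+[(-.038,0,.038,0)],'crate')
fit(304,126,389,175,.024,.036,[.634,-.225,-.02],rect(-.047,-.085,.047,.085),'shoebox')
# bottles: hue masks
hsv=cv2.cvtColor(p,cv2.COLOR_RGB2HSV)
for n,(l,t,r,b) in dict(up=(60,200,115,240),s1=(150,212,190,248),s2=(238,210,270,248)).items():
    q=P[t:b,l:r].reshape(-1,3); g=((hsv[t:b,l:r,0]>50)&(hsv[t:b,l:r,1]>150)&(hsv[t:b,l:r,2]>70)).ravel()
    for lo,hi,R in ((.080,.095,.025),):
        a=q[(q[:,2]>lo)&(q[:,2]<hi)][:,:2]
        h=cv2.minEnclosingCircle((a*1000).astype(np.float32)); print(n,'encl',np.round(h[0],1),round(h[1],1))
# clipper
q=P[212:246,315:346].reshape(-1,3); rgb=p[212:246,315:346].reshape(-1,3).astype(int)
k=rgb.min(1)>165; print(k.sum()); a=q[k&(q[:,2]>0)]; r=cv2.minAreaRect((a[:,:2]*1000).astype(np.float32)); c=cv2.PCACompute2(a[:,:2].copy(),None)
print('clip',a.mean(0).round(4),r,np.degrees(np.arctan2(c[1][0,1],c[1][0,0])))
from scipy.spatial.transform import Rotation as Q
o=env.observe(); w,x,y,z=o['orientation']; print(o['time'],Q.from_quat([x,y,z,w]).as_matrix().round(3))
```

```text
caddy [0.6348 0.2232] -1.17 rms 0.0051 659
crate [0.629  0.0038] 2.96 rms 0.0015 576
shoebox [ 0.6345 -0.2241] -1.17 rms 0.0011 600
up encl [447.5 383.2] 24.9
s1 encl [423.4 202.2] 24.9
s2 encl [429.2   0.8] 24.9
138
clip [ 0.4363 -0.1883  0.0126] ((435.8585510253906, -187.93185424804688), (76.69822692871094, 13.349082946777344), 33.01156997680664) 33.96394174826477
1.35 [[ 0.967 -0.     0.253]
 [-0.253 -0.     0.967]
 [-0.    -1.    -0.   ]]
```

```bash
cat >> h.py <<'E'
def go(x,y,z,jaw,hold=False):
    from scipy.spatial.transform import Rotation as Q
    o=env.observe(); w,a,b,c=o['orientation']; R=Q.from_quat([a,b,c,w]).as_matrix()
    cur=np.degrees(np.arctan2(R[1,2],R[0,2])); t=(cur-jaw+90)%180-90
    j=np.radians(cur-t); D=np.array([x,y,z])-o['tcp_pos']
    sx=D[0]*np.sin(j)-D[1]*np.cos(j); sz=D[0]*np.cos(j)+D[1]*np.sin(j)
    print('t%.2f tcp'%o['time'],o['tcp_pos'].round(4),'jaw',round(cur,2),'tilt',np.degrees(R[:2,1]).round(2),'w',round(o['width'],4),'F',o['contact_force'].round(1),'j7',o['joint_positions'][6].round(2))
    print('turn y units',round(t/6,3),' shift units x,y,z',np.round([sx/.04,-D[2]/.04,sz/.04],3))
E
python3 -c "
from h import *
go(.4475,.382,.235,61)"
```

```text
t1.35 tcp [0.1454 0.5563 0.1951] jaw 75.34 tilt [-0. -0.] w 0.0854 F [0.5 0.6 0.4] j7 -0.08
turn y units 2.391  shift units x,y,z [ 8.717 -0.998 -0.149]
```

```bash
python3 -m inch '[[[0,-1,0,0,0,0,1],[0,0,0,0,0.8,0,1],[0,0,0,0,0.8,0,1],[0,0,0,0,0.8,0,1],[0.87,0,0,0,0,0,1],[0.87,0,0,0,0,0,1],[0.87,0,0,0,0,0,1],[0.87,0,0,0,0,0,1],[0.87,0,0,0,0,0,1],[0.87,0,0,0,0,0,1],[0.87,0,0,0,0,0,1],[0.87,0,0,0,0,0,1],[0.87,0,0,0,0,0,1],[0.87,0,-0.15,0,0,0,1],[0,0,0,0,0,0,1],[0,0,0,0,0,0,1],[0,0,0,0,0,0,1]]]'; python3 -c "
from h import *
go(.4475,.382,.235,61)
o=env.observe(); p,d=snap('wrist','w1.png'); np.savez('w1.npz',p=p,d=d,**o)
"
```

```text
time: 2.77
tcp_pos: [0.4463, 0.3824, 0.235]
orientation: [0.685, -0.684, 0.177, -0.177]
contact_force: [0.2, -0.0, -0.1]
width: 0.0856
t2.77 tcp [0.4463 0.3824 0.235 ] jaw 60.96 tilt [-0.03  0.02] w 0.0856 F [ 0.2 -0.  -0.1] j7 0.31
turn y units -0.007  shift units x,y,z [0.031 0.001 0.006]
```

View pics/w1.png

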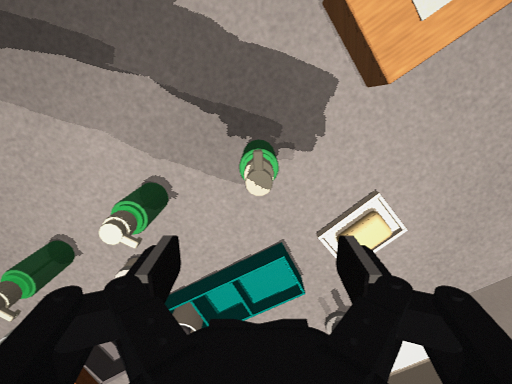

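The wrist view shows the bottle at (258,170) with its nozzle along image vertical, so it lies across the jaws as wanted. I'll measure the head and shoulder centres.

```bash
cat >> h.py <<'E'
def wmeas(f,l,t,r,b,bands):
    z=np.load(f); o={k:z[k] for k in('orientation','tcp_pos')}; d=z['d']
    v,u=np.mgrid[t:b,l:r]; dd=d[t:b,l:r]; P=pts('wrist',dd,u,v,o).reshape(-1,3); P=P[dd.ravel()>0]
    for lo,hi in bands:
        a=P[(P[:,2]>lo)&(P[:,2]<hi)]
        if len(a)<4: print(lo,hi,'none'); continue
        c,r_=cv2.minEnclosingCircle((a[:,:2]*1000).astype(np.float32)); R=cv2.minAreaRect((a[:,:2]*1000).astype(np.float32))
        print(lo,hi,len(a),'mean',a.mean(0).round(4),'encl',np.round(c,1),round(r_,1),'rect',np.round(R[0],1),np.round(R[1],1),round(R[2],1))
E
python3 - <<'E'
from h import *
wmeas('w1.npz',230,130,290,205,[(.14,.17),(.1,.13),(.08,.095)])
z=np.load('w1.npz');o={k:z[k] for k in('orientation','tcp_pos')}
print(atz('wrist',258.,182.,.156,o))
p=z['p'][120:210,210:310]; cv2.imwrite('pics/w1z.png',cv2.resize(p[:,:,::-1],None,fx=6,fy=6,interpolation=cv2.INTER_CUBIC))
E
```

```text
0.14 0.17 798 mean [0.4383 0.3867 0.1544] encl [435.9 387.6] 22.9 rect [436.  387.9] [26.5 45.3] 61.0
0.1 0.13 225 mean [0.4374 0.3877 0.1186] encl [444.  383.7] 17.1 rect [439.4 386.6] [33.8 21.5] 57.4
0.08 0.095 416 mean [0.4361 0.388  0.0882] encl [444.2 383.6] 24.7 rect [440.5 385.4] [47.6 41.2] 61.4
[0.44331529 0.38400658 0.156     ]
```

View pics/w1z.png

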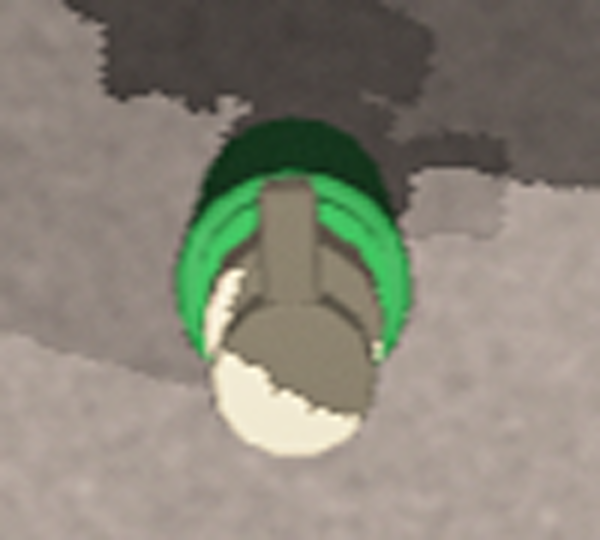

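```bash
python3 -c "
from h import *
go(.444,.3835,.093,61)"
```

```text
t2.82 tcp [0.446  0.3828 0.2351] jaw 61.01 tilt [-0.02  0.02] w 0.0854 F [-0.3 -0.2  0. ] j7 0.31
turn y units 0.002  shift units x,y,z [-0.052  3.553 -0.008]
```

```bash
python3 -m inch '[[[-0.05,0.6,-0.01,0,0,0,1],[0,0.6,0,0,0,0,1],[0,0.6,0,0,0,0,1],[0,0.6,0,0,0,0,1],[0,0.6,0,0,0,0,1],[0,0.55,0,0,0,0,1],[0,0,0,0,0,0,1],[0,0,0,0,0,0,0.5],[0,0,0,0,0,0,-1],[0,0,0,0,0,0,-1],[0,0,0,0,0,0,-1],[0,0,0,0,0,0,-1],[0,0,0,0,0,0,-1],[0,0,0,0,0,0,-1],[0,0,0,0,0,0,-1]]]'; python3 -c "
from h import *
go(.444,.3835,.21,61)"
```

```text
time: 4.07
tcp_pos: [0.4451, 0.3829, 0.0935]
orientation: [0.685, -0.684, 0.177, -0.178]
contact_force: [0.4, 1.1, 5.3]
width: 0.0255
t4.07 tcp [0.4451 0.3829 0.0935] jaw 60.94 tilt [0.04 0.03] w 0.0255 F [0.4 1.1 5.3] j7 0.3
turn y units -0.009  shift units x,y,z [-3.000e-02 -2.913e+00  1.000e-03]
```

```bash
python3 -c "
from h import *
snap('wrist','w2.png'); p,d=snap('scene','s2.png'); cv2.imwrite('pics/s2z.png',cv2.resize(p[190:310,340:500,::-1],None,fx=5,fy=5,interpolation=cv2.INTER_CUBIC)); go(.444,.3835,.21,61)"
```

```text
t4.17 tcp [0.445  0.3829 0.0934] jaw 60.94 tilt [0.03 0.03] w 0.0259 F [0.3 1.6 5.5] j7 0.3
turn y units -0.01  shift units x,y,z [-3.000e-02 -2.915e+00  2.000e-03]
```

View pics/s2z.png

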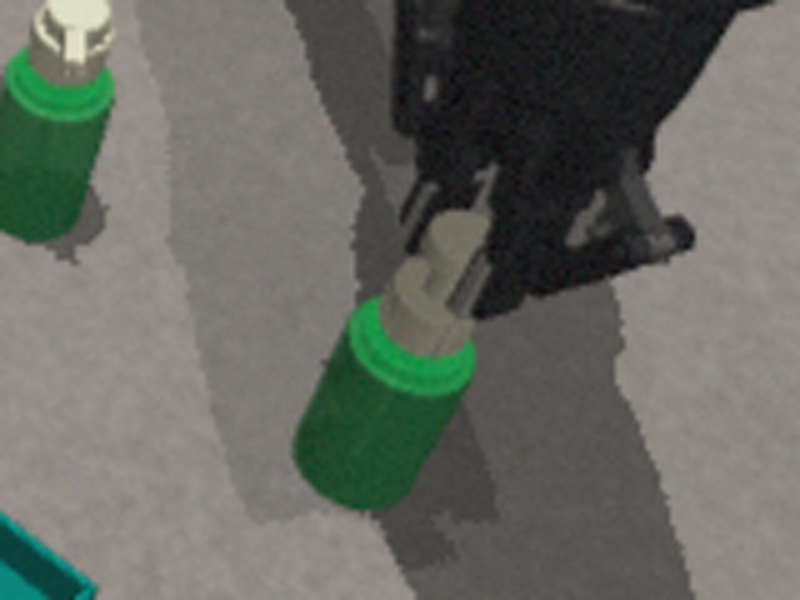

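View pics/w2.png

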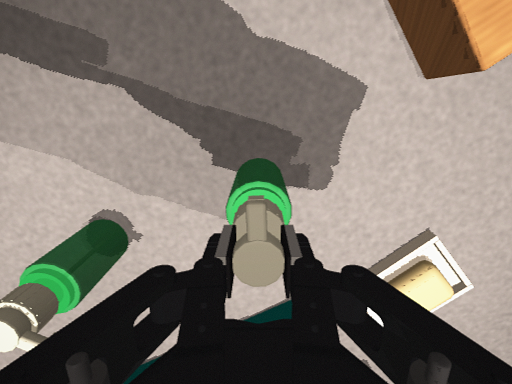

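The pads look to be on the upper part of the collar. I'll lift slightly and check.

```bash
python3 -m inch '[[[0,-0.2,0,0,0,0,-1],[0,-0.3,0,0,0,0,-1],[0,-0.5,0,0,0,0,-1],[0,0,0,0,0,0,-1],[0,0,0,0,0,0,-1]]]'; python3 -c "
from h import *
snap('wrist','w3.png'); p,d=snap('scene','s3.png'); cv2.imwrite('pics/s3z.png',cv2.resize(p[170:290,340:500,::-1],None,fx=5,fy=5,interpolation=cv2.INTER_CUBIC)); go(.444,.3835,.21,61)"
```

```text
time: 4.58
tcp_pos: [0.445, 0.3827, 0.1339]
orientation: [0.685, -0.684, 0.177, -0.178]
contact_force: [0.3, -1.0, -2.5]
width: 0.0258
t4.68 tcp [0.4445 0.3823 0.1326] jaw 60.94 tilt [-0.04 -0.04] w 0.026 F [-0.3  0.5 -1.5] j7 0.3
turn y units -0.01  shift units x,y,z [-0.026 -1.934  0.019]
```

View pics/s3z.png

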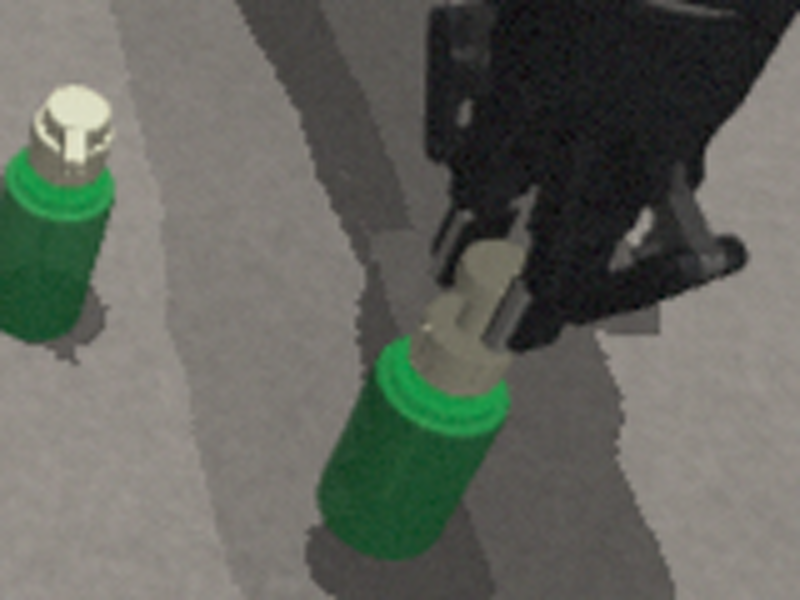

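```bash
python3 -c "
from h import *
go(.6344,.208,.2,13)"
```

```text
t4.68 tcp [0.4445 0.3823 0.1326] jaw 60.94 tilt [-0.04 -0.04] w 0.026 F [-0.3  0.5 -1.5] j7 0.3
turn y units 7.99  shift units x,y,z [ 5.314 -1.684  3.644]
```

```bash
python3 -m inch '[[[0,-0.4,0,0,0,0,-1],[0,-0.7,0,0,0.5,0,-1],[0,-0.58,0,0,0.8,0,-1],[0,0,0,0,0.8,0,-1],[0,0,0,0,0.8,0,-1],[0,0,0,0,0.8,0,-1],[0,0,0,0,0.8,0,-1],[0,0,0,0,0.8,0,-1],[0,0,0,0,0.8,0,-1],[0,0,0,0,0.8,0,-1],[0,0,0,0,0.8,0,-1],[0,0,0,0,0.3,0,-1],[0,0,0,0,0.0,0,-1]]]'; python3 -m inch '[[[0.3,0,0.2,0,0,0,-1],[0.5,0,0.35,0,0,0,-1],[0.6,0,0.4,0,0,0,-1],[0.6,0,0.4,0,0,0,-1],[0.6,0,0.4,0,0,0,-1],[0.6,0,0.4,0,0,0,-1],[0.6,0,0.4,0,0,0,-1],[0.6,0,0.4,0,0,0,-1],[0.5,0,0.4,0,0,0,-1],[0.3,0,0.3,0,0,0,-1],[0.1,0,0,0,0,0,-1],[0,0,0,0,0,0,-1],[0,0,0,0,0,0,-1],[0,0,0,0,0,0,-1]]]'; python3 -c "
from h import *
o=env.observe(); p,d=snap('wrist','w4.png'); np.savez('w4.npz',p=p,d=d,**o)
go(.6344,.208,.099,13)"
```

```text
time: 5.77
tcp_pos: [0.4445, 0.3825, 0.1996]
orientation: [-0.553, 0.554, -0.441, 0.441]
contact_force: [-0.0, -0.5, -2.5]
width: 0.026
time: 6.93
tcp_pos: [0.634, 0.2096, 0.2003]
orientation: [0.554, -0.554, 0.44, -0.44]
contact_force: [0.3, 1.0, -2.2]
width: 0.0259
t6.98 tcp [0.634  0.2097 0.2004] jaw 13.05 tilt [-0.01  0.02] w 0.026 F [-0.3  0.3 -1.5] j7 -0.01
turn y units 0.008  shift units x,y,z [ 0.043  2.535 -0.   ]
```

View pics/w4.png

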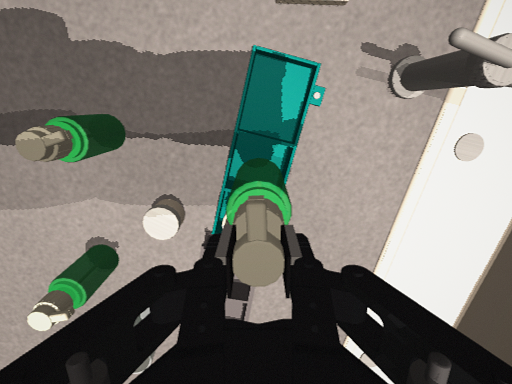

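Run:
```python
from h import *
z=np.load('w4.npz');o={k:z[k] for k in('orientation','tcp_pos')}
p=z['p'][30:260,200:340]; cv2.imwrite('pics/w4z.png',cv2.resize(p[:,:,::-1],None,fx=2.6,fy=2.6,interpolation=cv2.INTER_CUBIC))
for uv in ((256.,45.),(321.,63.),(238.,131.),(299.,148.)): print(uv,atz('wrist',*uv,.045,o).round(4))
```

```text
(256.0, 45.0) [0.5998 0.3458 0.045 ]
(321.0, 63.0) [0.6758 0.3446 0.045 ]
(238.0, 131.0) [0.5996 0.249  0.045 ]
(299.0, 148.0) [0.6776 0.2459 0.045 ]
```

View pics/w4z.png

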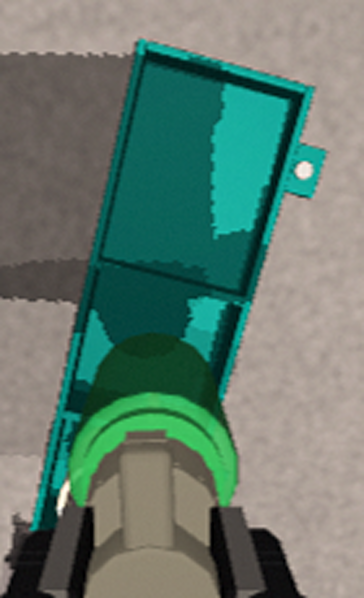

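Caddy pose agrees. Lowering.

```bash
python3 -m inch '[[[0.03,0.4,0,0,0,0,-1],[0,0.5,0,0,0,0,-1],[0,0.5,0,0,0,0,-1],[0,0.5,0,0,0,0,-1],[0,0.4,0,0,0,0,-1],[0,0.2,0,0,0,0,-1],[0,0,0,0,0,0,-1],[0,0,0,0,0,0,-1]]]'; python3 -c "
from h import *
go(.6344,.208,.098,13)"
```

```text
time: 7.65
tcp_pos: [0.6349, 0.208, 0.101]
orientation: [0.553, -0.553, 0.44, -0.44]
contact_force: [1.0, -0.2, -1.2]
width: 0.0254
t7.65 tcp [0.6349 0.208  0.101 ] jaw 12.98 tilt [0.03 0.01] w 0.0254 F [ 1.  -0.2 -1.2] j7 0.01
turn y units -0.003  shift units x,y,z [-0.004  0.074 -0.012]
```

Lower about 2.5 mm more, then open partially, then rise.

```bash
python3 -m inch '[[[0,0.06,0,0,0,0,-1],[0,0,0,0,0,0,-1],[0,0,0,0,0,0,-0.2],[0,0,0,0,0,0,0],[0,0,0,0,0,0,0.3],[0,0,0,0,0,0,0.3],[0,0,0,0,0,0,0.3],[0,0,0,0,0,0,0.3]]]'; python3 -c "
from h import *
go(.6344,.208,.25,13)
p,d=snap('scene','s5.png'); cv2.imwrite('pics/s5z.png',cv2.resize(p[190:340,230:390,::-1],None,fx=4,fy=4,interpolation=cv2.INTER_CUBIC))"
```

```text
time: 8.32
tcp_pos: [0.6349, 0.2075, 0.0979]
orientation: [-0.553, 0.553, -0.44, 0.44]
contact_force: [-0.0, -0.7, 0.2]
width: 0.0553
t8.32 tcp [0.6349 0.2075 0.0979] jaw 12.94 tilt [ 0. -0.] w 0.0553 F [-0.  -0.7  0.2] j7 0.01
turn y units -0.009  shift units x,y,z [-0.014 -3.801 -0.009]
```

View pics/s5z.png

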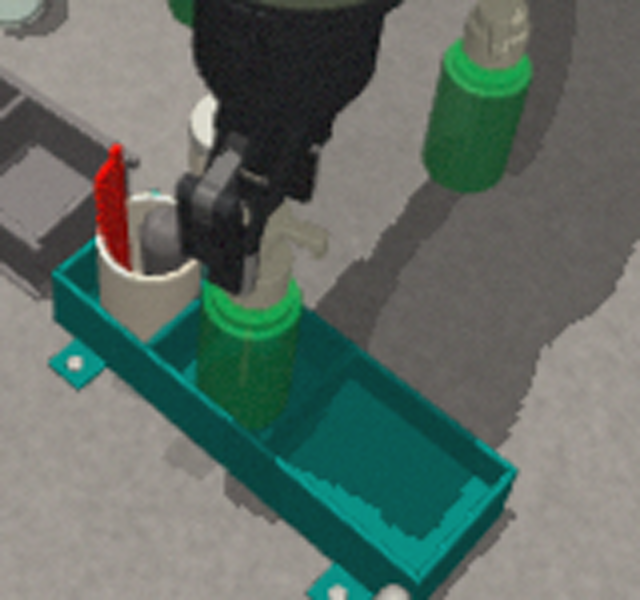

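```bash
python3 -m inch '[[[0,-0.4,0,0,0,0,0.3],[0,-0.8,0,0,0,0,0.3],[0,-0.8,0,0,0,0,0.5],[0,-0.9,0,0,0,0,1],[0,-0.9,0,0,0,0,1]]]';  python3 -c "
from h import *
go(.4234,.201,.235,-58)"
```

```text
time: 8.78
tcp_pos: [0.6345, 0.2074, 0.2516]
orientation: [-0.553, 0.553, -0.44, 0.44]
contact_force: [0.8, 0.5, 0.8]
width: 0.0845
t8.78 tcp [0.6345 0.2074 0.2516] jaw 12.94 tilt [-0.01 -0.02] w 0.0845 F [0.8 0.5 0.8] j7 -0.02
turn y units 11.824  shift units x,y,z [ 4.561  0.416 -2.66 ]
```

```bash
python3 -m inch '[[[0,0,0,0,0.92,0,1],[0,0,0,0,0.9,0,1],[0,0,0,0,0.9,0,1],[0,0,0,0,0.9,0,1],[0,0,0,0,0.9,0,1],[0,0,0,0,0.9,0,1],[0,0,0,0,0.9,0,1],[0,0,0,0,0.9,0,1],[0,0,0,0,0.9,0,1],[0,0,0,0,0.9,0,1],[0,0,0,0,0.9,0,1],[0,0,0,0,0.9,0,1],[0,0,0,0,0.9,0,1],[0,0,0,0,0.1,0,1]]]'; python3 -m inch '[[[0.76,0.07,-0.44,0,0,0,1],[0.76,0.07,-0.44,0,0,0,1],[0.76,0.07,-0.44,0,0,0,1],[0.76,0.07,-0.44,0,0,0,1],[0.76,0.07,-0.44,0,0,0,1],[0.76,0.07,-0.44,0,0,0,1],[0,0,0,0,0,0,1],[0,0,0,0,0,0,1],[0,0,0,0,0,0,1]]]'; python3 -c "
from h import *
go(.4234,.201,.09,-58)
o=env.observe(); p,d=snap('wrist','w6.png'); np.savez('w6.npz',p=p,d=d,**o)
cv2.imwrite('pics/w6z.png',cv2.resize(p[100:230,180:340,::-1],None,fx=4,fy=4,interpolation=cv2.INTER_CUBIC))
wmeas('w6.npz',225,120,295,215,[(.115,.145),(.1,.118),(.08,.095)])"
```

```text
time: 9.95
tcp_pos: [0.6348, 0.2076, 0.2498]
orientation: [-0.193, 0.193, -0.68, 0.68]
contact_force: [1.1, -0.5, 0.2]
width: 0.0851
time: 10.7
tcp_pos: [0.4306, 0.2011, 0.2339]
orientation: [0.196, -0.195, 0.679, -0.679]
contact_force: [0.7, -0.1, -0.4]
width: 0.0855
t10.70 tcp [0.4306 0.2011 0.2339] jaw -57.85 tilt [0.06 0.02] w 0.0855 F [ 0.7 -0.1 -0.4] j7 -1.09
turn y units 0.025  shift units x,y,z [ 0.153  3.598 -0.094]
0.115 0.145 821 mean [0.4293 0.2056 0.1303] encl [431.5 206.7] 23.1 rect [431.5 203.4] [44.6 33.4] 6.4
0.1 0.118 56 mean [0.4338 0.2084 0.1093] encl [425.9 204.4] 16.8 rect [431.  208.9] [13.6 33.7] 41.1
0.08 0.095 416 mean [0.4316 0.2067 0.0884] encl [423.6 202.5] 24.8 rect [426.9 204.6] [40.  47.9] 30.6
```

View pics/w6.png

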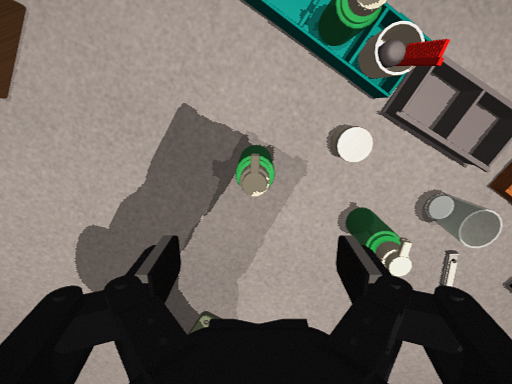

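View pics/w6z.png

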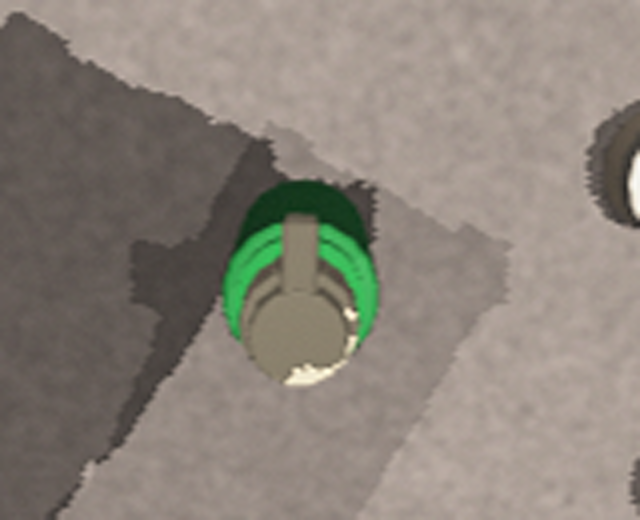

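```bash
python3 -c "
from h import *
go(.424,.2023,.091,-58)"
```

```text
t10.75 tcp [0.4309 0.2009 0.2337] jaw -57.9 tilt [0.06 0.01] w 0.0856 F [-0.8  0.2 -0.4] j7 -1.09
turn y units 0.016  shift units x,y,z [ 0.127  3.569 -0.121]
```

```bash
python3 -m inch '[[[0.13,0.6,-0.12,0,0,0,1],[0,0.6,0,0,0,0,1],[0,0.6,0,0,0,0,1],[0,0.6,0,0,0,0,1],[0,0.6,0,0,0,0,1],[0,0.57,0,0,0,0,1],[0,0,0,0,0,0,1],[0,0,0,0,0,0,0.3],[0,0,0,0,0,0,-0.2],[0,0,0,0,0,0,-1],[0,0,0,0,0,0,-1],[0,0,0,0,0,0,-1],[0,0,0,0,0,0,-1],[0,0,0,0,0,0,-1],[0,0,0,0,0,0,-1],[0,0,0,0,0,0,-1]]]'; python3 -c "
from h import *
go(.4234,.201,.20,-58)"; python3 -m inch '[[[0,-0.2,0,0,0,0,-1],[0,-0.4,0,0,0,0,-1],[0,-0.6,0,0,0,0,-1],[0,-0.8,0,0,0,0,-1],[0,-0.7,0,0,0,0,-1],[0,0,0,0,0,0,-1],[0,0,0,0,0,0,-1]]]'; python3 -c "
from h import *
p,d=snap('scene','s7.png'); cv2.imwrite('pics/s7z.png',cv2.resize(p[100:270,270:450,::-1],None,fx=3.5,fy=3.5,interpolation=cv2.INTER_CUBIC)); go(.629,.0038,.2,-58)"
```

```text
time: 12.08
tcp_pos: [0.4238, 0.2022, 0.0918]
orientation: [0.196, -0.194, 0.68, -0.68]
contact_force: [-0.3, -1.4, 15.3]
width: 0.0244
t12.08 tcp [0.4238 0.2022 0.0918] jaw -58.0 tilt [0.12 0.05] w 0.0244 F [-0.3 -1.4 15.3] j7 -0.93
turn y units 0.001  shift units x,y,z [ 0.025 -2.706  0.02 ]
time: 12.67
tcp_pos: [0.4233, 0.2025, 0.2001]
orientation: [0.196, -0.194, 0.68, -0.679]
contact_force: [-0.1, 0.2, -2.5]
width: 0.0241
t12.72 tcp [0.4228 0.2023 0.199 ] jaw -57.96 tilt [0.02 0.02] w 0.0247 F [ 0.4  0.2 -2.3] j7 -1.06
turn y units 0.007  shift units x,y,z [-1.742 -0.025  6.941]
```

View pics/s7z.png

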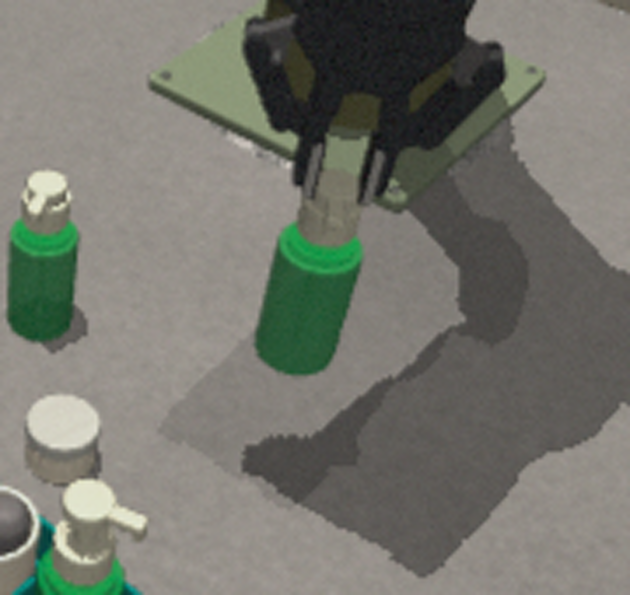

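```bash
python3 -c "
from h import *
go(.627,.0417,.2,-4)"; python3 -m inch '[[[0,0,0,0,-0.5,0,-1],[0,0,0,0,-0.8,0,-1],[0,0,0,0,-0.8,0,-1],[0,0,0,0,-0.8,0,-1],[0,0,0,0,-0.8,0,-1],[0,0,0,0,-0.8,0,-1],[0,0,0,0,-0.8,0,-1],[0,0,0,0,-0.8,0,-1],[0,0,0,0,-0.8,0,-1],[0,0,0,0,-0.8,0,-1],[0,0,0,0,-0.8,0,-1],[0,0,0,0,-0.5,0,-1],[0,0,0,0,0,0,-1]]]'; python3 -c "
from h import *
go(.627,.0417,.2,-4)"
```

```text
t12.72 tcp [0.4228 0.2023 0.199 ] jaw -57.96 tilt [0.02 0.02] w 0.0247 F [ 0.4  0.2 -2.3] j7 -1.06
turn y units -8.993  shift units x,y,z [ 3.65  -0.025  5.373]
time: 13.8
tcp_pos: [0.4226, 0.2018, 0.198]
orientation: [0.482, -0.483, 0.517, -0.516]
contact_force: [-0.1, -0.3, -2.9]
width: 0.024
t13.80 tcp [0.4226 0.2018 0.198 ] jaw -3.85 tilt [-0.09 -0.03] w 0.024 F [-0.1 -0.3 -2.9] j7 -0.37
turn y units 0.025  shift units x,y,z [ 3.637 -0.051  5.377]
```

```bash
python3 -m inch '[[[0.2,-0.05,0.3,0,0,0,-1],[0.4,0,0.6,0,0,0,-1],[0.45,0,0.65,0,0,0,-1],[0.45,0,0.65,0,0,0,-1],[0.45,0,0.65,0,0,0,-1],[0.45,0,0.65,0,0,0,-1],[0.45,0,0.65,0,0,0,-1],[0.4,0,0.6,0,0,0,-1],[0.3,0,0.45,0,0,0,-1],[0.1,0,0.4,0,0,0,-1],[0,0,0,0,0,0,-1],[0,0,0,0,0,0,-1],[0,0,0,0,0,0,-1]]]'; python3 -c "
from h import *
o=env.observe(); p,d=snap('wrist','w8.png'); np.savez('w8.npz',p=p,d=d,**o)
go(.627,.0417,.0965,-4)"
```

```text
time: 14.88
tcp_pos: [0.6357, 0.0413, 0.2001]
orientation: [0.482, -0.482, 0.518, -0.517]
contact_force: [-0.1, 0.6, -2.2]
width: 0.024
t14.93 tcp [0.6357 0.0415 0.2005] jaw -4.0 tilt [-0.05  0.02] w 0.0245 F [-0.8  0.2 -1.5] j7 -0.05
turn y units 0.0  shift units x,y,z [ 0.01   2.6   -0.218]
```

View pics/w8.png

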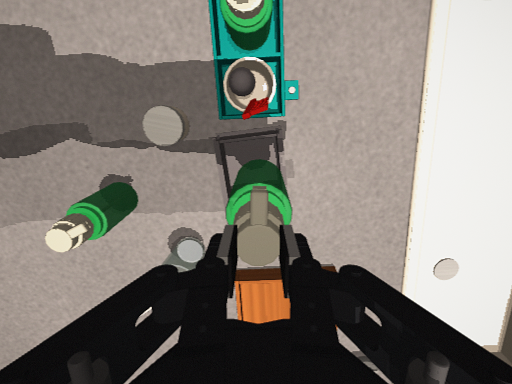

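Run:
```python
from h import *
z=np.load('w8.npz');o={k:z[k] for k in('orientation','tcp_pos')}
p=z['p'][100:260,190:310]; cv2.imwrite('pics/w8z.png',cv2.resize(p[:,:,::-1],None,fx=3.75,fy=3.75,interpolation=cv2.INTER_CUBIC))
for uv in ((217.,138.),(284.,127.)): print(uv,atz('wrist',*uv,.045,o).round(4))
```

```text
(217.0, 138.0) [0.5877 0.0824 0.045 ]
(284.0, 127.0) [0.6703 0.0899 0.045 ]
```

View pics/w8z.png

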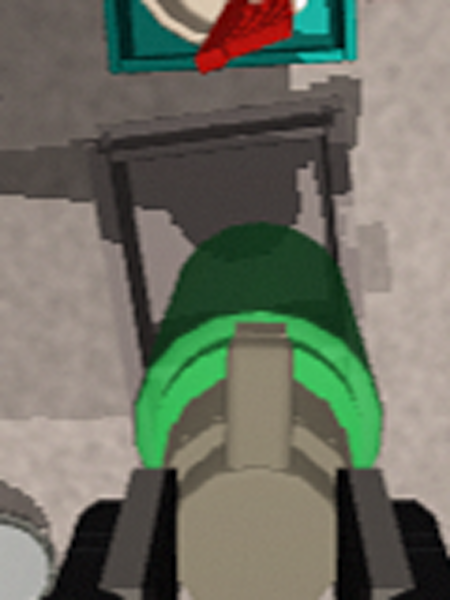

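```bash
python3 -m inch '[[[-0.04,0,-0.19,0,0,0,-1],[0,0.4,0,0,0,0,-1],[0,0.5,0,0,0,0,-1],[0,0.5,0,0,0,0,-1],[0,0.5,0,0,0,0,-1],[0,0.4,0,0,0,0,-1],[0,0.2,0,0,0,0,-1],[0,0.08,0,0,0,0,-1],[0,0,0,0,0,0,-1],[0,0,0,0,0,0,-1]]]'; python3 -c "
from h import *
go(.628,.043,.0955,-4)"
```

```text
time: 15.77
tcp_pos: [0.6292, 0.0432, 0.0985]
orientation: [-0.483, 0.482, -0.517, 0.517]
contact_force: [-0.3, 0.4, -0.8]
width: 0.0243
t15.77 tcp [0.6292 0.0432 0.0985] jaw -3.99 tilt [0.07 0.01] w 0.0243 F [-0.3  0.4 -0.8] j7 -0.02
turn y units 0.002  shift units x,y,z [ 0.006  0.076 -0.03 ]
```

```bash
python3 -m inch '[[[0,0.07,0,0,0,0,-1],[0,0,0,0,0,0,-1],[0,0,0,0,0,0,-0.2],[0,0,0,0,0,0,0],[0,0,0,0,0,0,0.3],[0,0,0,0,0,0,0.3],[0,0,0,0,0,0,0.3],[0,0,0,0,0,0,0.3],[0,-0.4,0,0,0,0,0.3],[0,-0.8,0,0,0,0,0.3],[0,-0.8,0,0,0,0,0.5],[0,-0.9,0,0,0,0,1],[0,-0.9,0,0,0,0,1]]]';  python3 -c "
from h import *
go(.429,.0015,.235,-67)"
```

```text
time: 16.85
tcp_pos: [0.6285, 0.0429, 0.2485]
orientation: [0.482, -0.482, 0.517, -0.517]
contact_force: [0.8, -0.1, 1.5]
width: 0.0846
t16.85 tcp [0.6285 0.0429 0.2485] jaw -3.99 tilt [-0.01 -0.01] w 0.0846 F [ 0.8 -0.1  1.5] j7 -0.06
turn y units 10.501  shift units x,y,z [ 4.995  0.338 -0.995]
```

```bash
python3 -m inch '[[[0,0,0,0,0.9,0,1],[0,0,0,0,0.9,0,1],[0,0,0,0,0.9,0,1],[0,0,0,0,0.9,0,1],[0,0,0,0,0.9,0,1],[0,0,0,0,0.9,0,1],[0,0,0,0,0.9,0,1],[0,0,0,0,0.9,0,1],[0,0,0,0,0.9,0,1],[0,0,0,0,0.9,0,1],[0,0,0,0,0.9,0,1],[0,0,0,0,0.6,0,1],[0,0,0,0,0,0,1]]]'; python3 -m inch '[[[0.83,0.06,-0.16,0,0,0,1],[0.83,0.06,-0.16,0,0,0,1],[0.83,0.06,-0.16,0,0,0,1],[0.83,0.06,-0.16,0,0,0,1],[0.83,0.06,-0.16,0,0,0,1],[0.83,0.06,-0.16,0,0,0,1],[0,0,0,0,0,0,1],[0,0,0,0,0,0,1],[0,0,0,0,0,0,1]]]'; python3 -c "
from h import *
go(.429,.0015,.091,-67)
o=env.observe(); p,d=snap('wrist','w9.png'); np.savez('w9.npz',p=p,d=d,**o)
cv2.imwrite('pics/w9z.png',cv2.resize(p[90:230,180:340,::-1],None,fx=4,fy=4,interpolation=cv2.INTER_CUBIC))
wmeas('w9.npz',225,110,295,215,[(.115,.145),(.1,.118),(.08,.095)])"
```

```text
time: 17.93
tcp_pos: [0.6288, 0.0431, 0.2467]
orientation: [-0.14, 0.14, -0.693, 0.693]
contact_force: [-0.1, -0.3, 0.4]
width: 0.0854
time: 18.68
tcp_pos: [0.4312, 0.0007, 0.2327]
orientation: [-0.142, 0.141, -0.693, 0.693]
contact_force: [0.3, 0.4, 0.1]
width: 0.0854
t18.68 tcp [0.4312 0.0007 0.2327] jaw -66.86 tilt [0.07 0.01] w 0.0854 F [0.3 0.4 0.1] j7 -0.83
turn y units 0.023  shift units x,y,z [ 0.043  3.542 -0.041]
0.115 0.145 832 mean [0.4358 0.0029 0.1303] encl [437.4   4.2] 23.6 rect [438.9   3.3] [45.1 33.7] 19.1
0.1 0.118 52 mean [0.4415 0.005  0.1096] encl [435.    2.5] 16.0 rect [440.    4.3] [10.6 32. ] 19.7
0.08 0.095 418 mean [0.4383 0.0043 0.0883] encl [429.8   0.5] 25.0 rect [433.4   2.5] [41.  48.6] 30.0
```

View pics/w9.png

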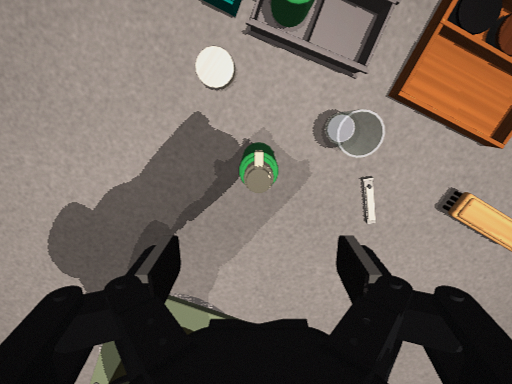

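View pics/w9z.png

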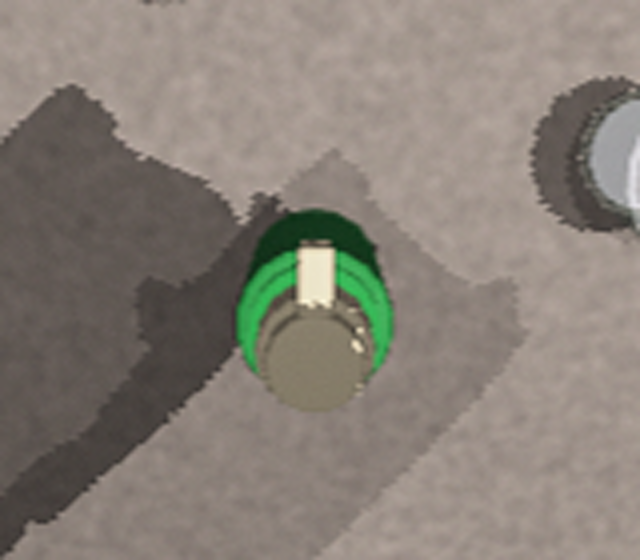

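The nozzle is aligned across the jaws, and the centre is about (0.430, 0.001). Grasp and lift.

```bash
python3 -m inch '[[[0.03,0.6,-0.01,0,0,0,1],[0,0.6,0,0,0,0,1],[0,0.6,0,0,0,0,1],[0,0.6,0,0,0,0,1],[0,0.6,0,0,0,0,1],[0,0.55,0,0,0,0,1],[0,0,0,0,0,0,1],[0,0,0,0,0,0,0.3],[0,0,0,0,0,0,-0.2],[0,0,0,0,0,0,-1],[0,0,0,0,0,0,-1],[0,0,0,0,0,0,-1],[0,0,0,0,0,0,-1],[0,0,0,0,0,0,-1],[0,0,0,0,0,0,-1],[0,0,0,0,0,0,-1]]]'; python3 -c "
from h import *
go(.4234,.201,.20,-58)"; python3 -m inch '[[[0,-0.2,0,0,0,0,-1],[0,-0.4,0,0,0,0,-1],[0,-0.6,0,0,0,0,-1],[0,-0.8,0,0,0,0,-1],[0,-0.7,0,0,0,0,-1],[0,0,0,0,0,0,-1],[0,0,0,0,-0.5,0,-1],[0,0,0,0,-0.8,0,-1],[0,0,0,0,-0.8,0,-1],[0,0,0,0,-0.8,0,-1],[0,0,0,0,-0.8,0,-1],[0,0,0,0,-0.8,0,-1],[0,0,0,0,-0.8,0,-1],[0,0,0,0,-0.8,0,-1],[0,0,0,0,-0.8,0,-1],[0,0,0,0,-0.8,0,-1],[0,0,0,0,-0.8,0,-1],[0,0,0,0,-0.8,0,-1],[0,0,0,0,-0.8,0,-1],[0,0,0,0,0,0,-1]]]'; python3 -c "
from h import *
p,d=snap('scene','s10.png'); go(.631,-.032,.2,-5)"
```

```text
time: 20.07
tcp_pos: [0.43, 0.0002, 0.0913]
orientation: [-0.142, 0.14, -0.693, 0.693]
contact_force: [0.4, -1.3, 15.0]
width: 0.0245
t20.07 tcp [4.30e-01 2.00e-04 9.13e-02] jaw -67.0 tilt [ 0.14 -0.  ] w 0.0245 F [ 0.4 -1.3 15. ] j7 -0.64
turn y units -1.5  shift units x,y,z [-2.519 -2.717 -4.345]
time: 21.73
tcp_pos: [0.4291, 0.0004, 0.1984]
orientation: [0.473, -0.472, 0.526, -0.526]
contact_force: [0.0, -0.7, -1.9]
width: 0.0247
t21.78 tcp [4.291e-01 3.000e-04 1.984e-01] jaw -6.46 tilt [0.   0.02] w 0.0242 F [ 1.4 -1.  -2.3] j7 -0.02
turn y units -0.244  shift units x,y,z [ 0.366 -0.04   5.098]
```

View pics/s10.png

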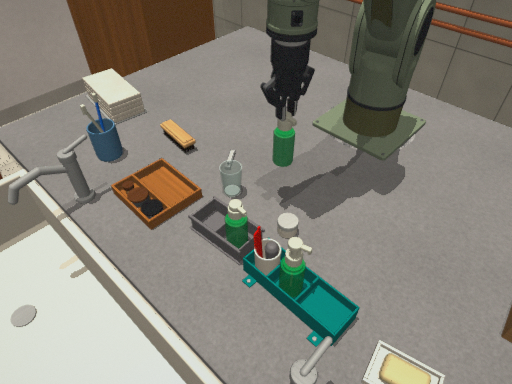

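The second spare is held at (283,145). The first spare stands in the crate and the in-use bottle in the caddy well.

```bash
python3 -m inch '[[[0.03,-0.04,0.3,0,0,0,-1],[0.04,0,0.6,0,0,0,-1],[0.04,0,0.65,0,0,0,-1],[0.04,0,0.65,0,0,0,-1],[0.04,0,0.65,0,0,0,-1],[0.04,0,0.65,0,0,0,-1],[0.04,0,0.6,0,0,0,-1],[0,0,0.5,0,0,0,-1],[0,0,0.3,0,0,0,-1],[0,0,0,0,0,0,-1],[0,0,0,0,0,0,-1],[0,0,0,0,0,0,-1]]]'; python3 -c "
from h import *
o=env.observe(); p,d=snap('wrist','w11.png'); np.savez('w11.npz',p=p,d=d,**o)
cv2.imwrite('pics/w11z.png',cv2.resize(p[70:250,170:350,::-1],None,fx=3.3,fy=3.3,interpolation=cv2.INTER_CUBIC))
go(.631,-.032,.0955,-6.5)"
```

```text
time: 22.78
tcp_pos: [0.6223, -0.0319, 0.1999]
orientation: [0.471, -0.471, 0.528, -0.527]
contact_force: [0.2, -0.1, -2.6]
width: 0.0242
t22.83 tcp [ 0.6223 -0.0319  0.2001] jaw -6.45 tilt [-0.02  0.  ] w 0.0245 F [-0.3 -0.9 -1.9] j7 0.01
turn y units 0.009  shift units x,y,z [-0.023  2.614  0.216]
```

View pics/w11z.png

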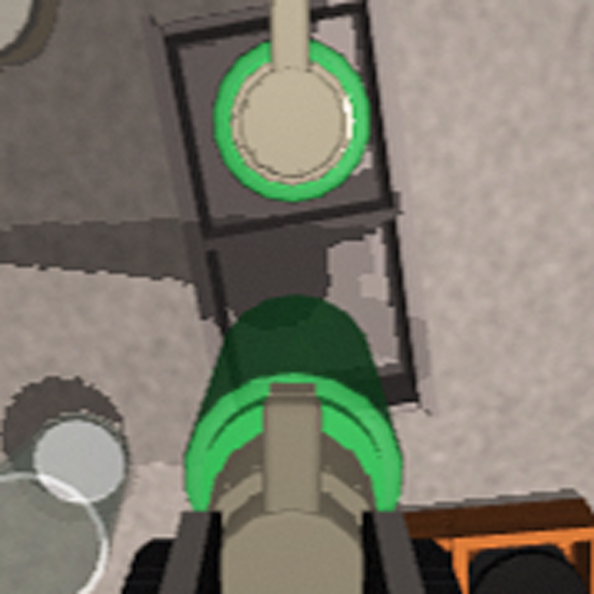

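```bash
python3 -m inch '[[[-0.01,0,0.22,0,0,0,-1],[0,0.4,0,0,0,0,-1],[0,0.5,0,0,0,0,-1],[0,0.5,0,0,0,0,-1],[0,0.5,0,0,0,0,-1],[0,0.4,0,0,0,0,-1],[0,0.2,0,0,0,0,-1],[0,0.08,0,0,0,0,-1],[0,0,0,0,0,0,-1],[0,0,0,0,0,0,-1]]]'; python3 -c "
from h import *
go(.631,-.033,.0955,-6.5)"
```

```text
time: 23.67
tcp_pos: [0.632, -0.0328, 0.0978]
orientation: [-0.472, 0.471, -0.527, 0.527]
contact_force: [-0.1, 0.1, -2.9]
width: 0.0243
t23.67 tcp [ 0.632  -0.0328  0.0978] jaw -6.4 tilt [ 0.07 -0.01] w 0.0243 F [-0.1  0.1 -2.9] j7 0.03
turn y units 0.016  shift units x,y,z [ 0.008  0.057 -0.024]
```

```bash
python3 -m inch '[[[0,0.06,0,0,0,0,-1],[0,0,0,0,0,0,-1],[0,0,0,0,0,0,-0.2],[0,0,0,0,0,0,0],[0,0,0,0,0,0,0.3],[0,0,0,0,0,0,0.3],[0,0,0,0,0,0,0.3],[0,0,0,0,0,0,0.3],[0,-0.4,0,0,0,0,0.3],[0,-0.8,0,0,0,0,0.3],[0,-0.8,0,0,0,0,0.5],[0,-0.9,0,0,0,0,1],[0,-0.9,0,0,0,0,1]]]';  python3 -c "
from h import *
go(.4816,-.3694,.235,-6.5)"
```

```text
time: 24.75
tcp_pos: [0.6312, -0.0328, 0.2482]
orientation: [0.471, -0.471, 0.527, -0.527]
contact_force: [0.4, 0.3, 0.5]
width: 0.0846
t24.75 tcp [ 0.6312 -0.0328  0.2482] jaw -6.4 tilt [-0.01 -0.  ] w 0.0846 F [0.4 0.3 0.5] j7 0.0
turn y units 0.017  shift units x,y,z [ 8.785  0.329 -2.764]
```

```bash
python3 -m inch '[[[0.8,0.03,-0.25,0,0,0,1],[0.8,0.03,-0.25,0,0,0,1],[0.8,0.03,-0.25,0,0,0,1],[0.8,0.03,-0.25,0,0,0,1],[0.8,0.03,-0.25,0,0,0,1],[0.8,0.03,-0.25,0,0,0,1],[0.8,0.03,-0.25,0,0,0,1],[0.8,0.03,-0.25,0,0,0,1],[0.8,0.03,-0.25,0,0,0,1],[0.8,0.03,-0.25,0,0,0,1],[0.8,0.03,-0.25,0,0,0,1],[0,0,0,0,0,0,1],[0,0,0,0,0,0,1],[0,0,0,0,0,0,1]]]'; python3 -c "
from h import *
go(.4816,-.3694,.01,-6.5)
o=env.observe(); p,d=snap('wrist','w12.png'); np.savez('w12.npz',p=p,d=d,**o)
wmeas('w12.npz',180,60,330,290,[(.025,.055),])
p,d=snap('top','t12.png')"
```

```text
time: 25.92
tcp_pos: [0.4834, -0.3698, 0.2331]
orientation: [0.472, -0.471, 0.527, -0.527]
contact_force: [0.7, -0.4, -0.7]
width: 0.0854
t25.92 tcp [ 0.4834 -0.3698  0.2331] jaw -6.38 tilt [0.02 0.04] w 0.0854 F [ 0.7 -0.4 -0.7] j7 0.58
turn y units 0.021  shift units x,y,z [-5.000e-03  5.578e+00 -4.700e-02]
0.025 0.055 3466 mean [ 0.492  -0.3827  0.0378] encl [ 525.7 -420.1] 182.5 rect [ 516.9 -418.6] [350.8 125.5] 85.5
```

View pics/w12.png

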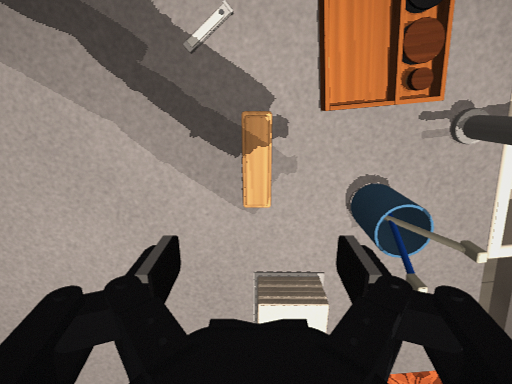

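View pics/t12.png

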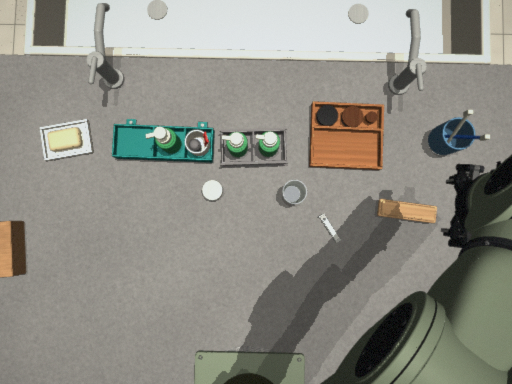

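All three bottles are in place. The brush is vertical in the wrist image at (257,160), so it lies square to the jaws.

```bash
python3 -c "
from h import *
wmeas('w12.npz',225,90,290,225,[(.028,.05),])
go(.4816,-.3694,.01,-6.5)"
```

```text
0.028 0.05 2839 mean [ 0.481  -0.3655  0.0395] encl [ 480.6 -370.1] 71.4 rect [ 480.4 -370.3] [139.  42.] 83.7
t26.02 tcp [ 0.4838 -0.3693  0.2333] jaw -6.3 tilt [0.03 0.02] w 0.0852 F [-0.3  0.3  0.3] j7 0.58
turn y units 0.033  shift units x,y,z [ 0.009  5.582 -0.055]
```

```bash
python3 -m inch '[[[0.02,0.7,-0.07,0,0,0,1],[0,0.7,0,0,0,0,1],[0,0.7,0,0,0,0,1],[0,0.7,0,0,0,0,1],[0,0.7,0,0,0,0,1],[0,0.7,0,0,0,0,1],[0,0.6,0,0,0,0,1],[0,0.5,0,0,0,0,1],[0,0.27,0,0,0,0,1],[0,0,0,0,0,0,1],[0,0,0,0,0,0,1]]]'; python3 -m inch '[[[0,0,0,0,0,0,0.5],[0,0,0,0,0,0,0.2],[0,0,0,0,0,0,0],[0,0,0,0,0,0,-1],[0,0,0,0,0,0,-1],[0,0,0,0,0,0,-1],[0,0,0,0,0,0,-1],[0,0,0,0,0,0,-1],[0,0,0,0,0,0,-1]]]'; python3 -c "
from h import *
go(.4816,-.3694,.15,-1)"
```

```text
time: 26.93
tcp_pos: [0.4807, -0.3706, 0.0109]
orientation: [-0.472, 0.471, -0.527, 0.527]
contact_force: [-0.4, -0.1, 0.2]
width: 0.0849
time: 27.68
tcp_pos: [0.4803, -0.3708, 0.0104]
orientation: [-0.471, 0.471, -0.527, 0.527]
contact_force: [-0.7, -0.3, -0.1]
width: 0.0001
t27.68 tcp [ 0.4803 -0.3708  0.0104] jaw -6.39 tilt [0.01 0.  ] w 0.0001 F [-0.7 -0.3 -0.1] j7 0.62
turn y units -0.899  shift units x,y,z [-0.036 -3.49   0.033]
```

```bash
python3 -c "
from h import *
snap('wrist','w13.png'); p,d=snap('scene','s13.png'); cv2.imwrite('pics/s13z.png',cv2.resize(p[60:180,110:270,::-1],None,fx=5,fy=5,interpolation=cv2.INTER_CUBIC));go(.4816,-.3694,.15,-1)"
```

```text
t27.78 tcp [ 0.4803 -0.3708  0.0104] jaw -6.39 tilt [0. 0.] w -0.0003 F [-0.1  0.  -0.3] j7 0.62
turn y units -0.899  shift units x,y,z [-0.036 -3.49   0.033]
```

View pics/w13.png

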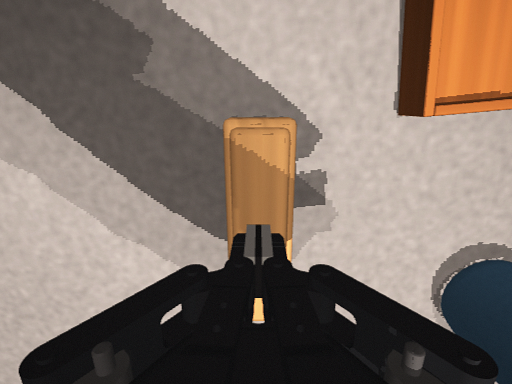

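View pics/s13z.png

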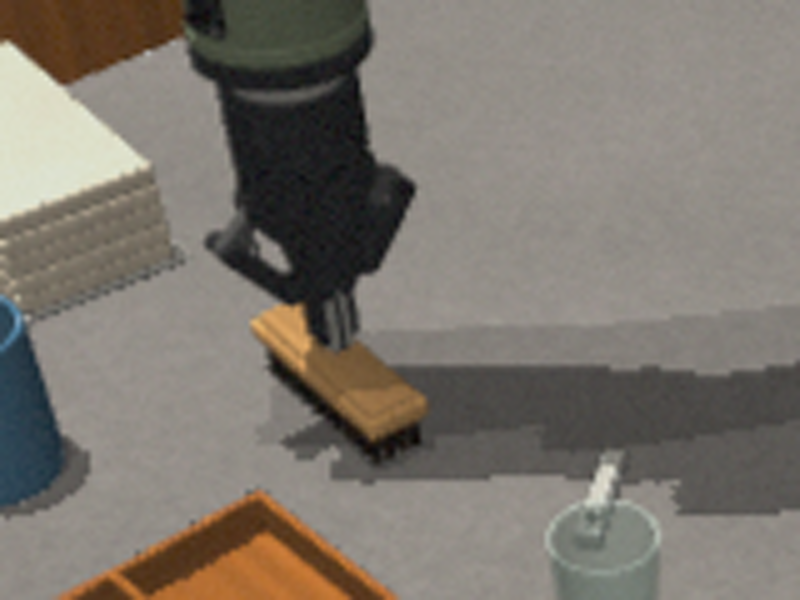

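The fingers shut above the brush even though the TCP reads z=0.010. I'll measure the real tip height from depth.

Run:
```python
from h import *
o=env.observe(); p,d=snap('scene','s14.png')
for v in range(108,134,3):
    for u in (175,178,180): print((u,v),p[v,u],pts('scene',d[v,u],float(u),float(v)).round(3),end=' | ')
    print()
pw,dw=snap('wrist','w14.png')
for v in (190,215,228,232,240,250,260): print(v,[ (pts('wrist',dw[v,u],float(u),float(v),o).round(3).tolist()) for u in(250,266)])
from scipy.spatial.transform import Rotation as Q
print(o['joint_positions'],o['tcp_pos'])
```

```text
(175, 108) [27 32 30] [ 0.477 -0.368  0.119] | (178, 108) [25 23 26] [ 0.476 -0.355  0.124] | (180, 108) [30 31 30] [ 0.469 -0.355  0.121] | 
(175, 111) [25 28 28] [ 0.473 -0.377  0.103] | (178, 111) [24 24 31] [ 0.478 -0.353  0.116] | (180, 111) [31 30 31] [ 0.468 -0.359  0.109] | 
(175, 114) [21 30 26] [ 0.478 -0.373  0.097] | (178, 114) [26 28 31] [ 0.474 -0.363  0.1  ] | (180, 114) [34 31 30] [ 0.47  -0.358  0.1  ] | 
(175, 117) [32 29 29] [ 0.486 -0.362  0.096] | (178, 117) [27 25 25] [ 0.477 -0.36   0.092] | (180, 117) [52 51 55] [ 0.471 -0.36   0.089] | 
(175, 120) [68 66 64] [ 0.487 -0.363  0.085] | (178, 120) [87 83 80] [ 0.478 -0.361  0.082] | (180, 120) [42 40 39] [ 0.47  -0.365  0.076] | 
(175, 123) [83 81 81] [ 0.49  -0.362  0.077] | (178, 123) [60 57 58] [ 0.48  -0.361  0.073] | (180, 123) [43 44 43] [ 0.471 -0.365  0.066] | 
(175, 126) [54 53 52] [ 0.487 -0.369  0.062] | (178, 126) [44 48 43] [ 0.482 -0.361  0.063] | (180, 126) [66 66 64] [ 0.474 -0.363  0.058] | 
(175, 129) [84 77 64] [ 0.489 -0.369  0.052] | (178, 129) [52 50 51] [ 0.483 -0.363  0.052] | (180, 129) [109  87  64] [ 0.474 -0.366  0.046] | 
(175, 132) [125  96  62] [ 0.493 -0.366  0.045] | (178, 132) [115  87  55] [ 0.486 -0.361  0.044] | (180, 132) [118  89  58] [ 0.481 -0.358  0.043] | 
190 [[0.479, -0.34, 0.041], [0.488, -0.341, 0.042]]
215 [[0.477, -0.356, 0.041], [0.487, -0.357, 0.04]]
228 [[0.477, -0.358, 0.055], [0.486, -0.359, 0.053]]
232 [[0.477, -0.358, 0.059], [0.486, -0.358, 0.06]]
240 [[0.478, -0.358, 0.068], [0.486, -0.359, 0.067]]
250 [[0.478, -0.358, 0.078], [0.485, -0.358, 0.079]]
260 [[0.478, -0.357, 0.087], [0.485, -0.357, 0.088]]
[ 0.55739894  1.00785534  0.09965827  1.52784648 -0.14689069  0.61320118
  0.61954636] [ 0.48025905 -0.37080661  0.01038531]
```

The shut tips really sit about 37 mm above the reported TCP, so the bottle grasps were on the heads. Lateral readings agree. I'll rise, open, and go lower with checks.

```bash
python3 -m inch '[[[0,-0.5,0,0,0,0,-1],[0,-0.5,0,0,0,0,-1],[0,0,0,0,0,0,1],[0,0,0,0,0,0,1],[0,0,0,0,0,0,1],[0,0,0,0,0,0,1],[0,0,0,0,0,0,1],[0,0,0,0,0,0,1],[0,0.5,0,0,0,0,1],[0,0.5,0,0,0,0,1],[0,0.3,0,0,0,0,1],[0,0.3,0,0,0,0,1],[0,0,0,0,0,0,1],[0,0,0,0,0,0,1]]]'
python3 - <<'E'
from h import *
go(.481,-.370,-.027,-6.5)
o=env.observe(); pw,dw=snap('wrist','w15.png')
P=pts('wrist',dw,*np.meshgrid(np.arange(512.),np.arange(384.)),o)
m=(dw>0)&(pw.max(2)<90); 
for a,b in((130,182),(335,385)):
    q=P[225:330,a:b][m[225:330,a:b]]; q=q[np.hypot(q[:,0]-.481,q[:,1]+.37)<.07]; print(len(q),np.percentile(q[:,2],[1,5,50]).round(3))
E
```

```text
time: 29.05
tcp_pos: [0.4802, -0.3708, -0.0137]
orientation: [0.471, -0.471, 0.527, -0.527]
contact_force: [0.2, 0.8, 0.2]
width: 0.0851
t29.05 tcp [ 0.4802 -0.3708 -0.0137] jaw -6.39 tilt [-0.02  0.01] w 0.0851 F [0.2 0.8 0.2] j7 0.62
turn y units 0.018  shift units x,y,z [-0.023  0.333  0.018]
3713 [-0.001  0.041  0.071]
3570 [0.037 0.042 0.071]
```

View pics/w15.png

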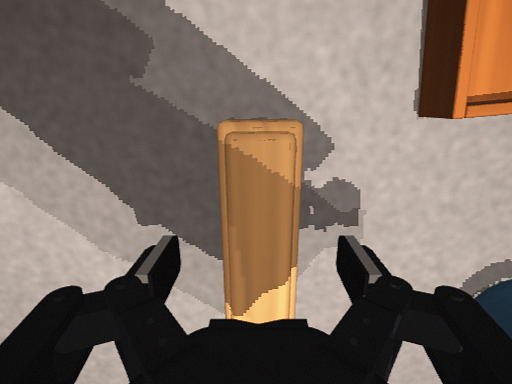

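```bash
python3 -m inch '[[[0,0.2,0,0,0,0,1],[0,0.14,0,0,0,0,1],[0,0,0,0,0,0,1],[0,0,0,0,0,0,0.5],[0,0,0,0,0,0,0.3],[0,0,0,0,0,0,0.2],[0,0,0,0,0,0,0],[0,0,0,0,0,0,-1],[0,0,0,0,0,0,-1],[0,0,0,0,0,0,-1],[0,0,0,0,0,0,-1],[0,0,0,0,0,0,-1]]]'; python3 -c "
from h import *
go(.4816,-.3694,.15,-1)
snap('wrist','w16.png'); p,d=snap('scene','s16.png'); cv2.imwrite('pics/s16z.png',cv2.resize(p[60:180,110:270,::-1],None,fx=5,fy=5,interpolation=cv2.INTER_CUBIC))"
```

```text
time: 30.1
tcp_pos: [0.4805, -0.3709, -0.0267]
orientation: [-0.471, 0.471, -0.527, 0.527]
contact_force: [-1.5, 1.4, 6.2]
width: 0.0411
t30.10 tcp [ 0.4805 -0.3709 -0.0267] jaw -6.39 tilt [ 0.04 -0.02] w 0.0411 F [-1.5  1.4  6.2] j7 0.62
turn y units -0.898  shift units x,y,z [-0.038 -4.418  0.027]
```

View pics/s16z.png

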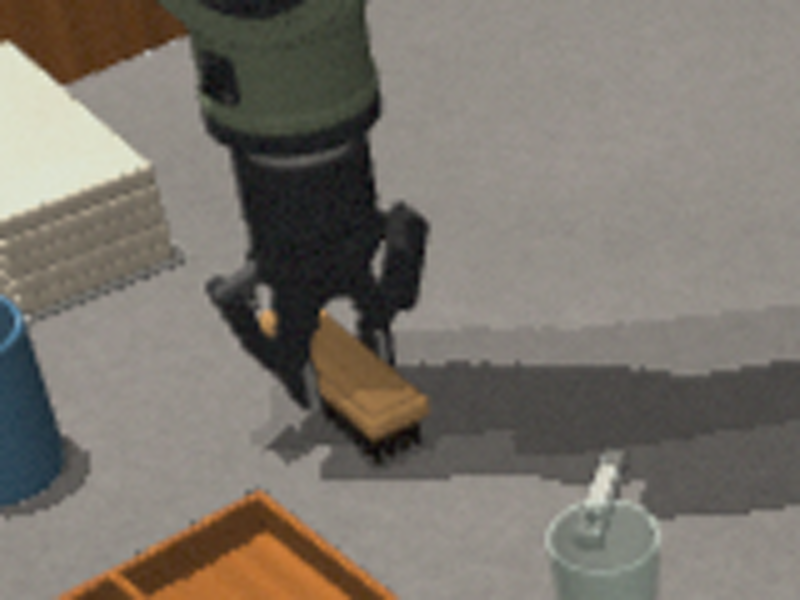

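```bash
python3 -m inch '[[[0,-0.3,0,0,0,0,-1],[0,-0.5,0,0,0,0,-1],[0,-0.6,0,0,0,0,-1],[0,-0.6,0,0,-0.4,0,-1],[0,-0.5,0,0,-0.46,0,-1],[0,0,0,0,0,0,-1],[0,0,0,0,0,0,-1]]]'; python3 -c "
from h import *
go(.6345,-.2245,.073,-1.2)"
```

```text
time: 30.78
tcp_pos: [0.4807, -0.3711, 0.0742]
orientation: [-0.495, 0.494, -0.505, 0.506]
contact_force: [-0.9, 0.2, -1.8]
width: 0.0411
t30.78 tcp [ 0.4807 -0.3711  0.0742] jaw -1.25 tilt [ 0.1  -0.06] w 0.0411 F [-0.9  0.2 -1.8] j7 0.68
turn y units -0.009  shift units x,y,z [-3.745  0.031  3.768]
```

```bash
python3 -m inch '[[[-0.3,0,0.3,0,0,0,-1],[-0.5,0,0.5,0,0,0,-1],[-0.6,0,0.6,0,0,0,-1],[-0.6,0,0.6,0,0,0,-1],[-0.6,0,0.6,0,0,0,-1],[-0.5,0,0.5,0,0,0,-1],[-0.4,0,0.4,0,0,0,-1],[-0.2,0,0.2,0,0,0,-1],[-0.05,0,0.07,0,0,0,-1],[0,0,0,0,0,0,-1],[0,0,0,0,0,0,-1],[0,0,0,0,0,0,-1]]]'; python3 -c "
from h import *
go(.6345,-.2245,-.018,-1.2)
o=env.observe(); p,d=snap('wrist','w17.png'); np.savez('w17.npz',p=p,d=d,**o)"
```

```text
time: 31.78
tcp_pos: [0.6333, -0.2256, 0.0728]
orientation: [-0.494, 0.494, -0.506, 0.506]
contact_force: [0.1, -0.3, -1.6]
width: 0.0413
t31.78 tcp [ 0.6333 -0.2256  0.0728] jaw -1.34 tilt [-0.03 -0.03] w 0.0413 F [ 0.1 -0.3 -1.6] j7 0.38
turn y units -0.024  shift units x,y,z [-0.029  2.271  0.03 ]
```

View pics/w17.png

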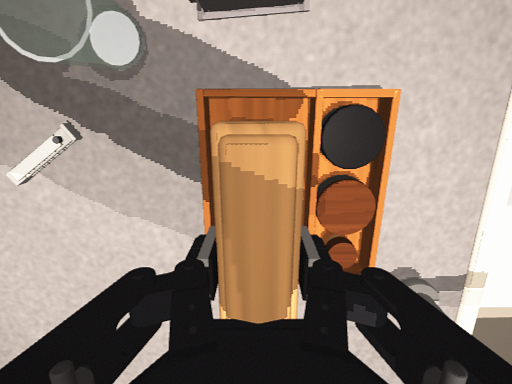

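Run:
```python
from h import *
z=np.load('w17.npz');o={k:z[k] for k in('orientation','tcp_pos')}
for uv in ((197.,90.),(207.,97.),(310.,97.),(320.,91.),(205.,200.)): print(uv,atz('wrist',*uv,.030,o).round(4))
cv2.imwrite('pics/w17z.png',cv2.resize(z['p'][80:280,180:410,::-1],None,fx=3,fy=3,interpolation=cv2.INTER_CUBIC))
```

```text
(197.0, 90.0) [ 0.588  -0.1369  0.03  ]
(207.0, 97.0) [ 0.5954 -0.1422  0.03  ]
(310.0, 97.0) [ 0.6756 -0.144   0.03  ]
(320.0, 91.0) [ 0.6831 -0.1397  0.03  ]
(205.0, 200.0) [ 0.5869 -0.2272  0.03  ]
```

View pics/w17z.png

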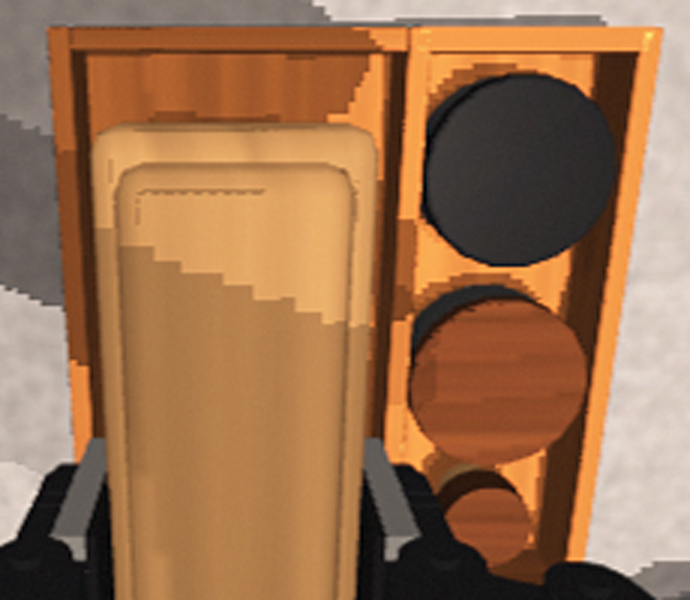

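```bash
python3 -m inch '[[[-0.03,0.3,0.03,0,0,0,-1],[0,0.5,0,0,0,0,-1],[0,0.5,0,0,0,0,-1],[0,0.4,0,0,0,0,-1],[0,0.3,0,0,0,0,-1],[0,0.15,0,0,0,0,-1],[0,0.1,0,0,0,0,-1],[0,0,0,0,0,0,-1],[0,0,0,0,0,0,-1]]]'; python3 -c "
from h import *
go(.6345,-.2245,-.0205,-1.2)
o=env.observe(); p,d=snap('wrist','w18.png')"
```

```text
time: 32.58
tcp_pos: [0.6358, -0.2231, -0.0166]
orientation: [-0.495, 0.494, -0.505, 0.506]
contact_force: [0.6, -0.3, -0.5]
width: 0.0409
t32.58 tcp [ 0.6358 -0.2231 -0.0166] jaw -1.24 tilt [ 0.05 -0.02] w 0.0409 F [ 0.6 -0.3 -0.5] j7 0.39
turn y units -0.006  shift units x,y,z [ 0.035  0.097 -0.032]
```

View pics/w18.png

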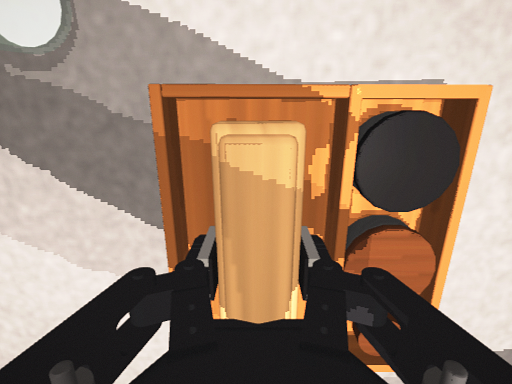

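```bash
python3 -m inch '[[[0,0.09,0,0,0,0,-1],[0,0,0,0,0,0,-1],[0,0,0,0,0,0,0],[0,0,0,0,0,0,0.1],[0,0,0,0,0,0,0.14],[0,0,0,0,0,0,0.14],[0,0,0,0,0,0,0.14]]]'; python3 -c "
from h import *
go(.6345,-.2245,.1,-1.2)"; python3 -m inch '[[[0,-0.2,0,0,0,0,0.14],[0,-0.4,0,0,0,0,0.14],[0,-0.6,0,0,0,0,0.14],[0,-0.8,0,0,0,0,0.14],[0,-0.9,0,0,0,0,0.5],[0,-0.9,0,0,0,0,1],[0,-0.9,0,0,0,0,1],[0,-0.5,0,0,0,0,1],[0,0,0,0,0,0,1]]]'; python3 -c "
from h import *
snap('wrist','w19.png')
go(.436,-.188,.19,-56.5)"
```

```text
time: 33.22
tcp_pos: [0.6355, -0.2229, -0.0207]
orientation: [-0.495, 0.495, -0.505, 0.505]
contact_force: [-0.6, 0.6, 0.1]
width: 0.0489
t33.22 tcp [ 0.6355 -0.2229 -0.0207] jaw -1.23 tilt [0.01 0.  ] w 0.0489 F [-0.6  0.6  0.1] j7 0.39
turn y units -0.005  shift units x,y,z [ 0.041 -3.018 -0.025]
time: 33.97
tcp_pos: [0.637, -0.2236, 0.1928]
orientation: [-0.496, 0.493, -0.503, 0.508]
contact_force: [0.2, 0.1, -0.8]
width: 0.0851
t34.02 tcp [ 0.6362 -0.2233  0.1901] jaw -1.24 tilt [ 0.22 -0.07] w 0.0854 F [ 0.2  0.1 -0.8] j7 0.37
turn y units 9.211  shift units x,y,z [ 3.687e+00  2.000e-03 -3.498e+00]
```

View pics/w19.png

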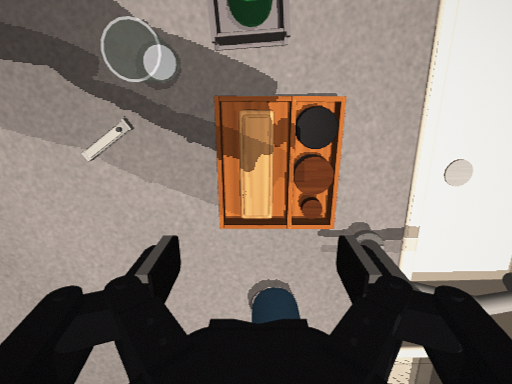

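```bash
python3 -m inch '[[[0,0,0,0,0.9,0,1],[0,0,0,0,0.9,0,1],[0,0,0,0,0.9,0,1],[0,0,0,0,0.9,0,1],[0,0,0,0,0.9,0,1],[0,0,0,0,0.9,0,1],[0,0,0,0,0.9,0,1],[0,0,0,0,0.9,0,1],[0,0,0,0,0.9,0,1],[0,0,0,0,0.9,0,1],[0,0,0,0,0.2,0,1],[0,0,0,0,0,0,1]]]'; python3 -m inch '[[[0.61,0,-0.58,0,0,0,1],[0.61,0,-0.58,0,0,0,1],[0.61,0,-0.58,0,0,0,1],[0.61,0,-0.58,0,0,0,1],[0.61,0,-0.58,0,0,0,1],[0.61,0,-0.58,0,0,0,1],[0,0,0,0,0,0,1],[0,0,0,0,0,0,1],[0,0,0,0,0,0,1],[0,0,0,0,0,0,1]]]'; python3 -c "
from h import *
o=env.observe(); p,d=snap('wrist','w20.png'); np.savez('w20.npz',p=p,d=d,**o)
cv2.imwrite('pics/w20z.png',cv2.resize(p[90:260,170:350,::-1],None,fx=3.5,fy=3.5,interpolation=cv2.INTER_CUBIC))
m=p.min(2)>0
wmeas('w20.npz',225,100,300,230,[(.007,.03)])
go(.436,-.188,.0,-56.5)"
```

```text
time: 35.02
tcp_pos: [0.6353, -0.2227, 0.1868]
orientation: [0.204, -0.205, 0.677, -0.677]
contact_force: [-0.7, -0.7, 0.4]
width: 0.0854
time: 35.85
tcp_pos: [0.4392, -0.1883, 0.1871]
orientation: [-0.205, 0.205, -0.677, 0.677]
contact_force: [-0.2, -0.0, -0.6]
width: 0.0854
0.007 0.03 610 mean [ 0.4386 -0.1873  0.0115] encl [ 436.7 -188.3] 39.2 rect [ 436.4 -188. ] [77.6 15.7] 33.0
t35.90 tcp [ 0.439  -0.1883  0.187 ] jaw -56.35 tilt [ 0.02 -0.01] w 0.0854 F [ 0.1  0.3 -0.4] j7 -0.28
turn y units 0.026  shift units x,y,z [ 0.059  4.675 -0.049]
```

View pics/w20.png

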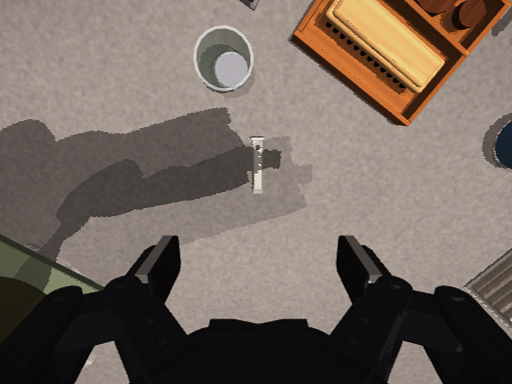

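View pics/w20z.png

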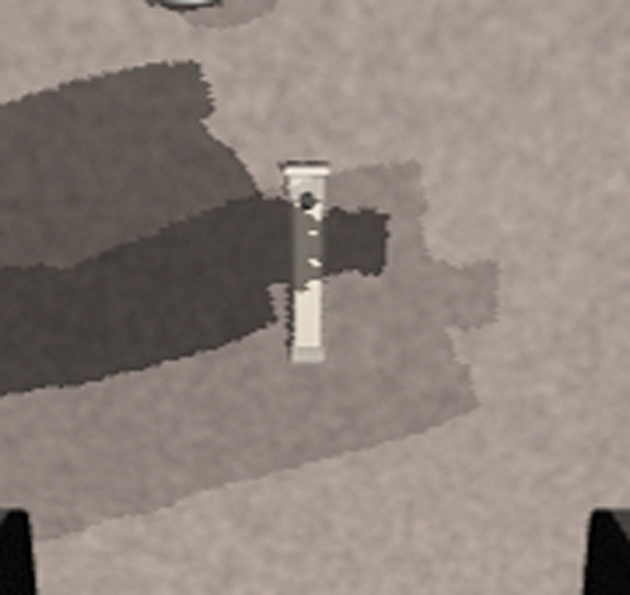

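```bash
python3 -m inch '[[[0.05,0.6,-0.04,0,0,0,1],[0,0.7,0,0,0,0,1],[0,0.7,0,0,0,0,1],[0,0.7,0,0,0,0,1],[0,0.7,0,0,0,0,0.5],[0,0.7,0,0,0,0,0.2],[0,0.6,0,0,0,0,0],[0,0.5,0,0,0,0,-0.1],[0,0.2,0,0,0,0,-0.1],[0,0,0,0,0,0,-0.1],[0,0,0,0,0,0,-0.1],[0,0,0,0,0,0,-0.1]]]'
python3 - <<'E'
from h import *
go(.4365,-.188,-.03,-56.5)
o=env.observe(); pw,dw=snap('wrist','w21.png')
P=pts('wrist',dw,*np.meshgrid(np.arange(512.),np.arange(384.)),o)
for v in range(222,250,3): print(v,[P[v,u].round(3).tolist() for u in (200,210,218,298,306,314)])
E
```

```text
time: 36.9
tcp_pos: [0.4365, -0.1882, -0.0278]
orientation: [-0.205, 0.204, -0.677, 0.677]
contact_force: [-0.9, -0.1, 0.5]
width: 0.0388
t36.90 tcp [ 0.4365 -0.1882 -0.0278] jaw -56.41 tilt [ 0.08 -0.03] w 0.0388 F [-0.9 -0.1  0.5] j7 -0.12
turn y units 0.014  shift units x,y,z [-0.003  0.054 -0.004]
222 [[0.424, -0.154, -0.001], [0.427, -0.159, -0.001], [0.43, -0.163, -0.0], [0.457, -0.203, 0.001], [0.46, -0.208, -0.0], [0.462, -0.212, -0.001]]
225 [[0.422, -0.155, -0.002], [0.426, -0.16, 0.0], [0.428, -0.164, -0.001], [0.455, -0.205, -0.001], [0.458, -0.209, 0.0], [0.461, -0.214, -0.002]]
228 [[0.42, -0.156, -0.001], [0.424, -0.161, -0.001], [0.435, -0.163, 0.017], [0.459, -0.199, 0.017], [0.456, -0.211, -0.001], [0.459, -0.214, -0.0]]
231 [[0.418, -0.157, -0.001], [0.433, -0.16, 0.021], [0.435, -0.163, 0.02], [0.458, -0.2, 0.019], [0.455, -0.211, -0.0], [0.458, -0.216, -0.001]]
234 [[0.417, -0.158, -0.001], [0.433, -0.16, 0.024], [0.435, -0.164, 0.024], [0.459, -0.198, 0.025], [0.461, -0.202, 0.024], [0.456, -0.217, -0.0]]
237 [[0.426, -0.157, 0.019], [0.434, -0.161, 0.027], [0.436, -0.164, 0.028], [0.458, -0.198, 0.027], [0.461, -0.201, 0.027], [0.461, -0.208, 0.02]]
240 [[0.427, -0.158, 0.024], [0.434, -0.161, 0.03], [0.436, -0.165, 0.03], [0.458, -0.198, 0.029], [0.46, -0.201, 0.029], [0.46, -0.208, 0.022]]
243 [[0.427, -0.158, 0.026], [0.434, -0.162, 0.033], [0.436, -0.165, 0.033], [0.458, -0.197, 0.033], [0.46, -0.201, 0.032], [0.459, -0.208, 0.025]]
246 [[0.428, -0.159, 0.029], [0.434, -0.162, 0.036], [0.435, -0.166, 0.033], [0.458, -0.197, 0.036], [0.46, -0.2, 0.036], [0.459, -0.207, 0.028]]
249 [[0.428, -0.159, 0.032], [0.435, -0.162, 0.039], [0.434, -0.166, 0.034], [0.457, -0.198, 0.037], [0.459, -0.2, 0.039], [0.459, -0.207, 0.032]]
```

View pics/w21.png

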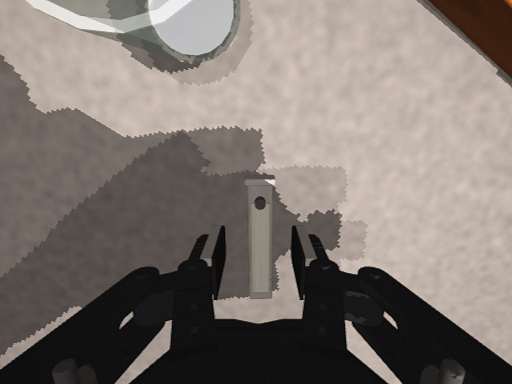

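```bash
python3 -m inch '[[[0,0.19,0,0,0,0,-0.1],[0,0,0,0,0,0,-0.1],[0,0,0,0,0,0,-0.4],[0,0,0,0,0,0,-0.5],[0,0,0,0,0,0,-0.6],[0,0,0,0,0,0,-1],[0,0,0,0,0,0,-1],[0,0,0,0,0,0,-1],[0,0,0,0,0,0,-1],[0,0,0,0,0,0,-1]]]'; python3 -c "
from h import *
go(.4365,-.188,-.03,-56.5)"; python3 -m inch '[[[0,-0.2,0,0,0,0,-1],[0,-0.5,0,0,0,0,-1],[0,-0.8,0,0,0,0,-1],[0,-0.8,0,0,0,0,-1],[0,-0.7,0,0,0,0,-1],[0,0,0,0,0,0,-1],[0,0,0,0,0,0,-1]]]'; python3 -c "
from h import *
snap('wrist','w22.png');go(.4365,-.188,-.03,-56.5)"
```

```text
time: 37.78
tcp_pos: [0.4361, -0.1881, -0.0357]
orientation: [-0.204, 0.204, -0.677, 0.677]
contact_force: [-0.7, 0.7, 15.6]
width: 0.012
t37.78 tcp [ 0.4361 -0.1881 -0.0357] jaw -56.44 tilt [ 0.06 -0.01] w 0.012 F [-0.7  0.7 15.6] j7 -0.12
turn y units 0.011  shift units x,y,z [-0.009 -0.143  0.003]
time: 38.37
tcp_pos: [0.4365, -0.1879, 0.085]
orientation: [-0.205, 0.204, -0.676, 0.677]
contact_force: [-0.2, -0.4, -1.3]
width: 0.0119
t38.42 tcp [ 0.436  -0.1878  0.0839] jaw -56.42 tilt [0.05 0.  ] w 0.0123 F [ 0.2 -0.4 -0. ] j7 -0.17
turn y units 0.014  shift units x,y,z [-0.008  2.848  0.012]
```

View pics/w22.png

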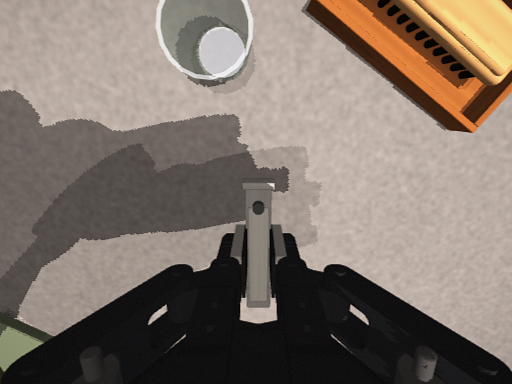

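```bash
python3 -m inch '[[[0,-0.8,0,0,0,0,-1],[0,-0.8,0,0,-0.5,0,-1],[0,-0.8,0,0,-0.9,0,-1],[0,-0.4,0,0,-0.9,0,-1],[0,0,0,0,-0.9,0,-1],[0,0,0,0,-0.9,0,-1],[0,0,0,0,-0.9,0,-1],[0,0,0,0,-0.9,0,-1],[0,0,0,0,-0.9,0,-1],[0,0,0,0,-0.9,0,-1],[0,0,0,0,-0.9,0,-1],[0,0,0,0,-0.9,0,-1],[0,0,0,0,-0.5,0,-1],[0,0,0,0,0,0,-1]]]'
python3 - <<'E'
from h import *
go(.636,.298,.2,-1.5)
d=np.load('topd.npy'); v,u=np.mgrid[0:384,0:512]; P=pts('top',d,u,v); q=P[0:105,70:135][d[0:105,70:135]>0]
q=q[q[:,2]>.03]; print('faucet zmax',q[:,2].max(),'minx',q[:,0].min(), q[q[:,0]<.78][:,2].max(), q[:,1].min(),q[:,1].max())
E
```

```text
time: 39.58
tcp_pos: [0.4354, -0.188, 0.1947]
orientation: [-0.516, 0.516, -0.484, 0.483]
contact_force: [-0.7, -0.2, -0.6]
width: 0.0118
t39.58 tcp [ 0.4354 -0.188   0.1947] jaw 3.7 tilt [-0.07  0.06] w 0.0118 F [-0.7 -0.2 -0.6] j7 0.49
turn y units 0.867  shift units x,y,z [-12.276  -0.132   4.694]
faucet zmax 0.17445924929288625 minx 0.740118850262147 0.17445924929288625 0.3414492444548012 0.3794469879398506
```

```bash
python3 -m inch '[[[0,-0.1,0,0,0.87,0,-1],[-0.4,0,0.15,0,0,0,-1],[-0.7,0,0.27,0,0,0,-1],[-0.8,0,0.3,0,0,0,-1],[-0.8,0,0.3,0,0,0,-1],[-0.8,0,0.3,0,0,0,-1],[-0.8,0,0.3,0,0,0,-1],[-0.8,0,0.3,0,0,0,-1],[-0.8,0,0.3,0,0,0,-1],[-0.8,0,0.3,0,0,0,-1],[-0.8,0,0.3,0,0,0,-1],[-0.8,0,0.3,0,0,0,-1],[-0.8,0,0.3,0,0,0,-1],[-0.8,0,0.3,0,0,0,-1],[-0.8,0,0.3,0,0,0,-1],[-0.8,0,0.3,0,0,0,-1],[-0.5,0,0.2,0,0,0,-1],[-0.25,0,0.1,0,0,0,-1],[0,0,0,0,0,0,-1],[0,0,0,0,0,0,-1]]]'
python3 - <<'E'
from h import *
go(.636,.298,-.0145,-1.5)
o=env.observe(); p,d=snap('wrist','w23.png'); np.savez('w23.npz',p=p,d=d,**o)
E
```

```text
time: 41.25
tcp_pos: [0.6344, 0.2964, 0.1983]
orientation: [0.492, -0.493, 0.508, -0.507]
contact_force: [-0.8, -0.2, -0.6]
width: 0.0123
t41.25 tcp [0.6344 0.2964 0.1983] jaw -1.72 tilt [-0.08 -0.05] w 0.0123 F [-0.8 -0.2 -0.6] j7 -0.4
turn y units -0.036  shift units x,y,z [-0.042  5.32   0.039]
```

View pics/w23.png

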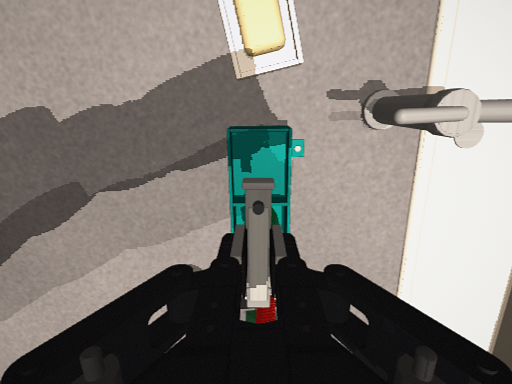

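```bash
python3 - <<'E'
from h import *
z=np.load('w23.npz');o={k:z[k] for k in('orientation','tcp_pos')}
for uv in ((227.,127.),(292.,127.),(231.,204.),(290.,205.)): print(uv,atz('wrist',*uv,.045,o).round(4))
E
python3 -m inch '[[[-0.03,0.5,0.03,0,0,0,-1],[0,0.8,0,0,0,0,-1],[0,0.8,0,0,0,0,-1],[0,0.8,0,0,0,0,-1],[0,0.6,0,0,0,0,-1],[0,0,0,0,0,0,-1],[0,0,0,0,0,0,-1]]]'
python3 - <<'E'
from h import *
go(.636,.298,-.0145,-1.5)
o=env.observe(); p,d=snap('wrist','w24.png')
for uv in ((0.,0.),): pass
snap('scene','s24.png')
E
```

```text
(227.0, 127.0) [0.5982 0.3483 0.045 ]
(292.0, 127.0) [0.6765 0.346  0.045 ]
(231.0, 204.0) [0.5971 0.2491 0.045 ]
(290.0, 205.0) [0.6747 0.2455 0.045 ]
time: 41.88
tcp_pos: [0.6359, 0.2967, 0.0599]
orientation: [-0.492, 0.493, -0.507, 0.508]
contact_force: [0.0, -0.3, 0.5]
width: 0.012
t41.88 tcp [0.6359 0.2967 0.0599] jaw -1.73 tilt [-0.04 -0.04] w 0.012 F [ 0.  -0.3  0.5] j7 -0.38
turn y units -0.038  shift units x,y,z [-0.032  1.859  0.003]
```

View pics/w24.png

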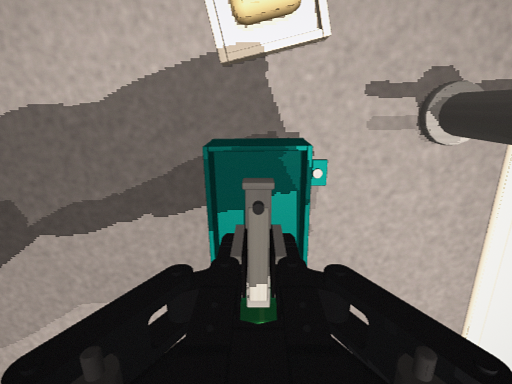

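View pics/s24.png

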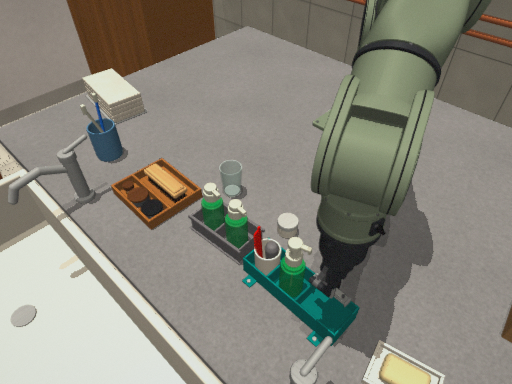

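```bash
python3 -m inch '[[[-0.02,0.4,0,0,0,0,-1],[0,0.5,0,0,0,0,-1],[0,0.4,0,0,0,0,-1],[0,0.3,0,0,0,0,-1],[0,0.2,0,0,0,0,-1],[0,0,0,0,0,0,-1],[0,0,0,0,0,0,-1]]]'
python3 - <<'E'
from h import *
go(.636,.298,-.0157,-1.5)
o=env.observe(); p,d=snap('wrist','w25.png')
p,d=snap('scene','s25.png'); cv2.imwrite('pics/s25z.png',cv2.resize(p[200:350,230:390,::-1],None,fx=4,fy=4,interpolation=cv2.INTER_CUBIC))
E
```

```text
time: 42.57
tcp_pos: [0.6365, 0.2985, -0.0114]
orientation: [-0.493, 0.492, -0.507, 0.507]
contact_force: [-0.6, -0.2, -0.2]
width: 0.0121
t42.57 tcp [ 0.6365  0.2985 -0.0114] jaw -1.66 tilt [0.06 0.02] w 0.0121 F [-0.6 -0.2 -0.2] j7 -0.37
turn y units -0.027  shift units x,y,z [ 0.013  0.106 -0.011]
```

View pics/s25z.png

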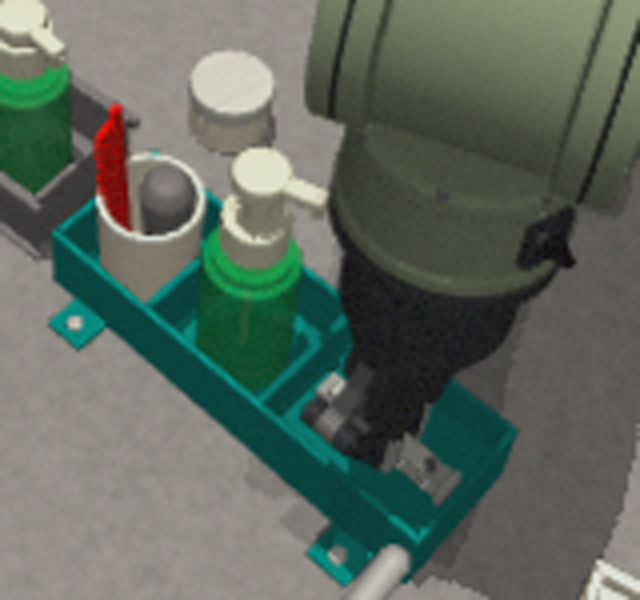

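View pics/w25.png

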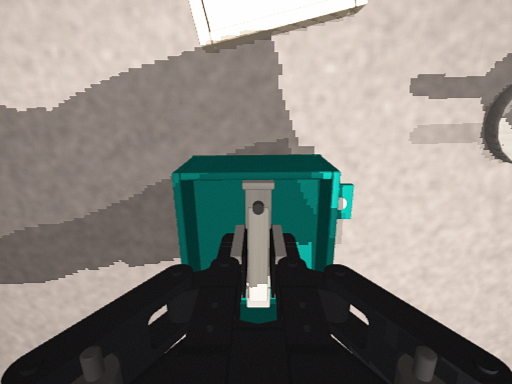

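```bash
python3 -m inch '[[[0,0.09,0,0,0,0,-1],[0,0,0,0,0,0,-1],[0,0,0,0,0,0,-0.6],[0,0,0,0,0,0,-0.4],[0,0,0,0,0,0,-0.3],[0,0,0,0,0,0,-0.3],[0,0,0,0,0,0,-0.3]]]'; python3 -c "
from h import *
go(.636,.298,.25,-1.5)"; python3 -m inch '[[[0,-0.2,0,0,0,0,-0.3],[0,-0.4,0,0,0,0,-0.3],[0,-0.6,0,0,0,0,-0.3],[0,-0.8,0,0,0,0,-0.3],[0,-0.8,0,0,0,0,-0.3],[0,-0.9,0,0,0,0,-0.3],[0,-0.9,0,0,0,0,-0.3],[0,-0.9,0,0,0,0,-0.3],[0,-0.9,0,0,0,0,-0.3],[0,0,0,0,0,0,-0.3]]]'
python3 - <<'E'
from h import *
go(.45,.3,.25,-1.5)
snap('wrist','w26.png')
E
```

```text
time: 43.25
tcp_pos: [0.636, 0.2984, -0.0159]
orientation: [-0.493, 0.493, -0.507, 0.507]
contact_force: [0.1, 0.1, -0.5]
width: 0.0294
t43.25 tcp [ 0.636   0.2984 -0.0159] jaw -1.66 tilt [ 0.01 -0.  ] w 0.0294 F [ 0.1  0.1 -0.5] j7 -0.37
turn y units -0.026  shift units x,y,z [ 0.01  -6.648 -0.   ]
time: 44.08
tcp_pos: [0.6377, 0.2989, 0.248]
orientation: [-0.496, 0.49, -0.506, 0.508]
contact_force: [1.3, -0.2, 0.3]
width: 0.0297
t44.08 tcp [0.6377 0.2989 0.248 ] jaw -1.65 tilt [0.52 0.21] w 0.0297 F [ 1.3 -0.2  0.3] j7 -0.42
turn y units -0.025  shift units x,y,z [ 0.095 -0.05  -4.692]
```

View pics/w26.png

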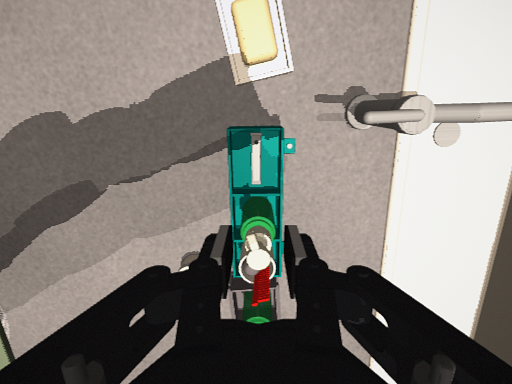

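The clipper lies in the bay at (256,160). I'll back away for the final check.

```bash
python3 -m inch '[[[0,0,-0.6,0,0,0,-0.3],[-0.2,0,-0.6,0,0,0,-0.3],[-0.4,0,-0.6,0,0,0,-0.3],[-0.6,0,-0.6,0,0,0,-0.3],[-0.6,0,-0.6,0,0,0,-0.3],[-0.6,0,-0.6,0,0,0,-0.3],[-0.6,0,-0.6,0,0,0,-0.3],[0,0,0,0,0,0,-0.3],[0,0,0,0,0,0,-0.3],[0,0,0,0,0,0,-0.3]]]'
python3 - <<'E'
from h import *
p,d=snap('top','t27.png'); cv2.imwrite('pics/t27z.png',cv2.resize(p[90:210,100:400,::-1],(800,320),interpolation=cv2.INTER_CUBIC)); snap('scene','s27.png')
v,u=np.mgrid[0:384,0:512]; P=pts('top',d,u,v); P[d==0]=np.nan
def loc(q,o,a):
    e=q[:,:2]-o; a=np.radians(a); return np.c_[e[:,0]*np.cos(a)+e[:,1]*np.sin(a),-e[:,0]*np.sin(a)+e[:,1]*np.cos(a)]
def meas(n,l,t,r,b,lo,hi,o,a):
    q=P[t:b,l:r].reshape(-1,3); q=q[(q[:,2]>lo)&(q[:,2]<hi)]; L=loc(q,np.array(o),a); c,rr=cv2.minEnclosingCircle((L*1000).astype(np.float32)); R=cv2.minAreaRect((L*1000).astype(np.float32))
    print(n,len(q),'z',np.percentile(q[:,2],[10,50,95]).round(3),'encl',np.round(c,1),round(rr,1),'rect',np.round(R[0],1),np.round(R[1],1),round(R[2],1))
meas('up shoulder',145,120,188,165,.085,.1,(.635,.2235),-1.4); meas('up head',140,115,188,165,.15,.17,(.635,.2235),-1.4)
meas('s+y',222,125,251,165,.085,.1,(.629,.0045),2.96); meas('s-y',252,125,285,165,.085,.1,(.629,.0045),2.96)
meas('heads',222,125,251,165,.125,.15,(.629,.0045),2.96); meas('heads',252,125,285,165,.125,.15,(.629,.0045),2.96)
meas('clip',118,126,152,158,.028,.041,(.635,.2235),-1.4)
meas('brush',311,128,383,168,.040,.06,(.6345,-.2245),-1.2)
meas('tumbler',280,180,308,208,.07,.1,(0,0),0); meas('jar',200,178,225,203,.03,.05,(0,0),0)
print(env.observe()['time'])
E
```

```text
time: 44.97
tcp_pos: [0.4719, 0.4225, 0.24]
orientation: [-0.493, 0.493, -0.507, 0.508]
contact_force: [0.3, -0.7, -0.1]
width: 0.0299
up shoulder 168 z [0.089 0.093 0.099] encl [  1.4 -15.6] 25.0 rect [ -1.  -18.6] [42.3 47.6] 47.4
up head 170 z [0.156 0.16  0.163] encl [-1.1 -6.8] 22.6 rect [ 1.2 -7.4] [43.1 25.5] 88.0
s+y 152 z [0.089 0.092 0.098] encl [ 3.3 38. ] 24.7 rect [ 3.1 37.9] [49.  46.9] 88.3
s-y 151 z [0.089 0.093 0.099] encl [  2.7 -37.8] 25.0 rect [  3.5 -37.6] [46.4 47.8] 87.4
heads 190 z [0.127 0.137 0.141] encl [ 6.8 45.1] 23.9 rect [ 2.1 44.8] [32.7 44.7] 15.8
heads 188 z [0.129 0.137 0.141] encl [  7.  -30.8] 23.9 rect [  1.1 -31.5] [29.6 47.2] 7.5
clip 227 z [0.029 0.033 0.039] encl [-1.  70.6] 57.1 rect [-1.  70.8] [78.  83.7] 2.9
brush 936 z [0.042 0.047 0.051] encl [-0.2  2.5] 71.4 rect [1.  2.5] [ 42.  138.8] 0.2
tumbler 128 z [0.073 0.084 0.087] encl [518.9 -94.1] 28.7 rect [518.5 -93.3] [53.7 55.6] 1.6
jar 336 z [0.038 0.04  0.044] encl [521.3 100.9] 24.5 rect [520.8 100.9] [48.2 47.7] 46.5
45.0667
```

View pics/t27z.png

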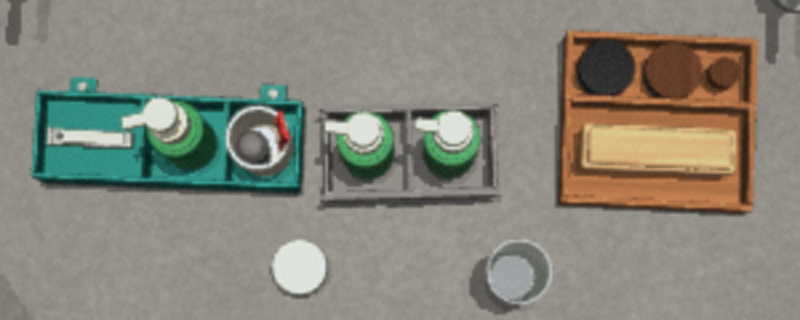

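View pics/s27.png

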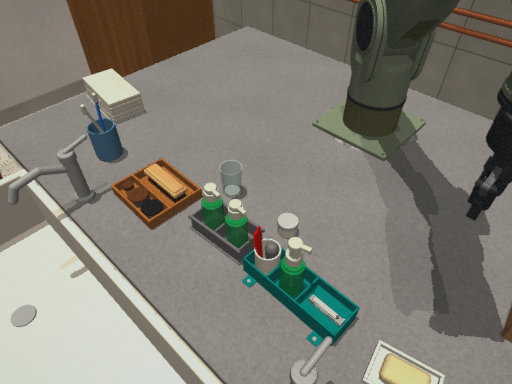

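Everything is placed, and the tumbler and jar have not moved. Handing in.

```bash
python3 -c "
from plant import env
print(env.hand_in(), env.observe()['time'])"
```

```text
the job is handed in; nothing more can be done
the job is handed in; nothing more can be done
```

I handed the job in at about 45 s, with all five things put away. The hand-in gave no verdict.

- **Final positions:** In the last top-camera check, every item was inside its limits:

| Item | Place | Measured position |
|---|---|---|
| Head-up bottle | caddy's middle well | about (+1, -16) mm in the caddy frame |
| Spare 1 | crate cell | about (+3, +38) mm in the crate frame |
| Spare 2 | crate cell | about (+3, -38) mm in the crate frame |
| Clipper | caddy's shallow bay | top about 33 mm above the deck, which fits lying flat on the floor |
| Brush | shoe box's long bay, bristles down | about (0 to 1, +2.5) mm in the box frame |

- **Uprightness:** The bottles' shoulder and head heights match bottles standing on the floor of their wells. I did not measure tilt beyond that.
- **Tumbler and jar:** Both read the same as at the start, within 1 mm.

- **TCP height disagreed with the real fingertips:** The shut fingertips are about 37 to 39 mm above the reported TCP, about 51 mm when open. My first grasp of the brush therefore closed on air above it; I corrected for this on the brush and clipper. By the same offset, the bottles were most likely held by their heads, not the collars. They were carried and set down without tipping.

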